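Warm the tasting pastries: change over the warming plate and start its programme

ROBOT

A 6-joint arm with a two-finger parallel gripper is mounted at the origin on the work surface. World frame = base frame: x ahead of the robot, y to its left, z up, the work surface at z = 0. Lengths are in mm, angles in rad, forces in N, time in s.
With the tool pointing down it reaches from about 350 to 975 mm from the base axis. Payload 7.1 kg.
Tool frame: the origin (TCP) lies at the centre of the arm's flange, where the gripper is bolted on; the fingertips stand 182 mm ahead of it and the grasp point (between the pads) lies 163 mm ahead of it; z points along the fingers, y is the line along which they close (so a half turn about z gives the same grasp; the last joint's range is limited). The gripper opens to 88 mm and grips with 3 to 60 N. Pads are 20 mm wide; open, the fingers measure 115 mm over their backs; the gripper's body (75 mm by 178 mm) begins 61 mm behind the grasp point.
Start: joints at [1.165, 0.423, 1.63, -0, 1.089, -0.019], TCP at [235.735, 578.822, 404.675] pointing down, gripper open.
Joint ranges: [-3, 3], [-0.9, 2.11], [0.09, 2.58], [-1.31, 4.45], [0.11, 2.69], [-2.54, 2.54]. Speed limits (rad/s): [2.39, 2.39, 3.01, 3.14, 3.14, 3.14].

INTERFACE

Orientations are given as a rotation vector (axis times angle).
In Python, from workcell import readout, get_image, ctrl gives the robot as it stands.
- The arm moves only by the tool step_arm, never from a script. Its argument "targets" is a list that holds one entry, the list of rows, each a list of 7 numbers: the shift along the world's x, y, z as a fraction of full scale, then the turn, a rotation vector about the world's x, y, z as a fraction of full scale, then the opening, from 0 (shut) to 1 (fully open). In form: [[[dx, dy, dz, wx, wy, wz, claw], ...]]. A call has exactly 5 rows; each row shifts and turns the commanded pose from where the row before left it; what a row does not reach is not made up. Full scale, the value 1, is 0.05 m for a shift and 4 degrees for a turn. A row lasts 1/8 s, in which the tool goes at most 62.5 mm and 10.7 degrees, less where a joint would pass 70% of its speed; a pose out of reach is approached as far as the arm can. A call with a number of a shift or a turn outside -1 to 1 is refused whole. A call with a gripper value outside its range is refused whole. The fingers move at their own pace and stop on an object; the grip force is fixed at half the most. Time passes only in rows, so rows that do not move let the fingers close, or fill a call up. It gives the time, the measured TCP pose, the force, the opening and the grip force at its end, in the units of the state.
- readout.get_obs(): the state, without advancing time (a new reading comes with each control period).
- get_image(name): name is "scene" or "top"; returns a dict with "pixels" (400x640x3 uint8, red, green, blue), "intrinsics" (3x3 intrinsics, pixels), "extrinsics" (4x4, takes a point from world to camera coordinates). Camera axes: x right, y down, z forward; pixel columns grow to the right and rows downward; lengths in mm; the calibration is good to about 2 mm. A picture is of the moment at which its call begins. There is no depth.
- ctrl.close_job(): hands the job in; it is judged then, once.
The state is a dict: "t": time; "qpos": joint angles; "qvel": joint speeds; "joint_torque": joint torques, N m; "ee_pos": TCP position; "orientation": TCP orientation; "ft_force": force on the tool from outside, world axes, zero at the start; "moment": the same for the moment, N m; "width": finger opening in mm; "grasp_force": force on a finger pad.
Only numpy, scipy, OpenCV 4.12 (cv2) and the standard library are available. Lean on these libraries where they do the work, as an engineer would, in place of code of your own. Each camera call takes 0.05 s, during which the arm holds its last target. There are 200 camera calls.

TASK

First turn the warmer's black dial clockwise until it clicks over to on; then move the blue loaf tin off the warming plate to stand on the cork mat, and lay every braided pastry that is there flat on the plate inside its rim, braided side up. Once the plate is loaded, press the keys fully down one at a time in the order blue, yellow, green, letting each spring back; leave the dial on, and do not disturb the water bottle or the paper cups.

Things in the scene. Friction and masses are not known exactly. Their poses are not given: they have to be found in the camera images.
- plate (a point): centre of the steel warming plate's upper face, 40 mm above the table; fixed. x along its 294 mm inner length, y along its 224 mm inner width (towards the console), z up. An 8 mm thick rim stands 10 mm above it all round. A white console 110 mm wide, top 50 mm above the table, adjoins its +y side (centre line 175 mm from the plate's centre), with dial and three keys in a row along x
- dial (a joint): angle of the dial in rad. 0 = off (white mark on the bar towards the robot, -x of the warmer), growing as it is turned clockwise seen from above, end stop at 1.2. An over-centre spring resists with about 0.15 N m at first, fading to nothing at 0.6; past that the dial clicks over by itself to 1.2 and stays on; let go before 0.6, it springs back to 0
- tin_mid (a point): centre of the blue loaf tin with a finished cake, 130 x 56 x 45 mm (x, y, z; a thin moulding and the cake crust rise to 53 mm, looks only), 0.25 to 0.5 kg, 22.5 mm above its underside; x along its length, z up. It starts on the warming plate
- mat_top (a point): centre of the upper face of the cork mat, 180 x 110 x 6 mm, to the left of the console, fixed to the table; x along its length, z up
- dial_grip (a point): on the dial's upright axis at gripping height, 37 mm above the console top. The dial is a black 48 mm disc with an upright grip bar 46 mm long (x), 14 mm thick (y), 32 mm tall, reaching from 25 mm below this point to 7 mm above it. The point turns with the dial; x runs along the bar. The nearest key's centre is 100 mm away
- pastry1_mid (a point): centre of a golden pastry with a braided crust, 110 x 52 x 45 mm (x, y, z), 0.18 to 0.35 kg, 22.5 mm above its underside; x along its length, z up, braided side up. Starts on the table to the robot's right. One of the four may be absent
- pastry2_mid (a point): centre of a golden pastry with a braided crust, 110 x 52 x 45 mm (x, y, z), 0.18 to 0.35 kg, 22.5 mm above its underside; x along its length, z up, braided side up. Starts on the table to the robot's right. One of the four may be absent
- pastry3_mid (a point): centre of a golden pastry with a braided crust, 110 x 52 x 45 mm (x, y, z), 0.18 to 0.35 kg, 22.5 mm above its underside; x along its length, z up, braided side up. Starts on the table to the robot's right. One of the four may be absent
- pastry4_mid (a point): centre of a golden pastry with a braided crust, 110 x 52 x 45 mm (x, y, z), 0.18 to 0.35 kg, 22.5 mm above its underside; x along its length, z up, braided side up. Starts on the table to the robot's right. One of the four may be absent
- key_blue_top (a point): centre of the blue key's top face, 18 mm above the console top; the key is a blue round button 30 mm across in a black housing 46 mm across. The keys' order along the row varies; neighbours are 50 mm apart
- key_blue (a joint): how far the blue key is pressed, m: 0 up, 0.006 fully down; it needs 1.5 N to start and 5 N fully down, and springs back up
- key_yellow_top (a point): centre of the yellow key's top face, 18 mm above the console top; the key is a yellow round button 30 mm across in a black housing 46 mm across. The keys' order along the row varies; neighbours are 50 mm apart
- key_yellow (a joint): how far the yellow key is pressed, m: 0 up, 0.006 fully down; it needs 1.5 N to start and 5 N fully down, and springs back up
- key_green_top (a point): centre of the green key's top face, 18 mm above the console top; the key is a green round button 30 mm across in a black housing 46 mm across. The keys' order along the row varies; neighbours are 50 mm apart
- key_green (a joint): how far the green key is pressed, m: 0 up, 0.006 fully down; it needs 1.5 N to start and 5 N fully down, and springs back up
- water: bystander: water bottle, 64 mm across, 200 mm tall; origin at its underside
- cup1: bystander: kraft paper cup, 72 mm across the rim, 85 mm tall; origin at its underside
- cup2: bystander: kraft paper cup, 72 mm across the rim, 85 mm tall; origin at its underside
There are look-alikes about, which are no part of the job. Leave any pink look-alike of the part that bears pastry1_mid alone. Of the things shaped like the part that bears mat_top, the cork one is meant.

How it is judged:
By the outcome, as a careful person would: the job done as asked, in the order asked, and still so for the second after the job is handed in, with the robot touching nothing.
Of pastry1, pastry2, pastry3, pastry4 only 3 to 4 are there at a start; the rules pass over those that are not, and their reading is None.
At some moment in a run one of pastry1, pastry2, pastry3, pastry4, tin may be knocked a few centimetres aside while the robot is not near it.
It also fails if it takes over 192 s, if anything falls off the work surface, if the arm or the gripper's body presses on something with over 40 N, if the wrist force passes 120 N, or if a joint passes its speed limit or range.

## Working session

There is one attempt and no reset: what is moved stays moved. The work goes in short steps, Python scripts to look and compute and a tool call to move; the robot and the scene stay as the last step left them, time stands still between calls to the robot, and variables do not carry over. Pictures are saved under pics/ and viewed, at most 14 in all, crops included, and the job is handed in when it is done.

Besides the shell and the picture viewer there is one more tool, called after ">>>" as name(argument=value, ...), one argument or row to a line, values as JSON. step_arm: Moves the arm, as the interface text tells. Shift numbers are shares of 0.05 m and turn numbers shares of 4 degrees, none past 1 either way. Its arguments: {"type":"object","properties":{"targets":{"type":"array"}},"required":["targets"]}

```bash
mkdir -p pics; ls; cat > h.py <<'E'
import numpy as np, cv2
from workcell import readout, get_image, ctrl
def snap(name, fn=None):
    d=get_image(name)
    if fn: cv2.imwrite(fn, cv2.cvtColor(np.asarray(d["pixels"]),cv2.COLOR_RGB2BGR))
    np.savez(f"{name}.npz",**{k:np.asarray(v) for k,v in d.items()})
    return d
def load(name): return dict(np.load(f"{name}.npz"))
def p2w(d,u,v,z):
    K=np.array(d["intrinsics"]);T=np.array(d["extrinsics"]);R,t=T[:3,:3],T[:3,3]
    r=R.T@np.linalg.inv(K)@np.array([u,v,1.]);c=-R.T@t
    return c+r*(z-c[2])/r[2]
def w2p(d,p):
    K=np.array(d["intrinsics"]);T=np.array(d["extrinsics"])
    q=K@(T[:3,:3]@np.array(p,float)+T[:3,3]);return q[:2]/q[2]
E
python3 - <<'E'
from h import *
for n in("scene","top"):
    d=snap(n,f"pics/{n}0.png");T=np.array(d["extrinsics"]);print(n,-T[:3,:3].T@T[:3,3],np.round(T[:3,:3],2).tolist(),np.array(d["intrinsics"])[0,0])
print(readout.get_obs())
E
```

```text
pics
scene [1096.31316281  221.40320697  960.44555903] [[-0.42, 0.91, -0.02], [0.74, 0.34, -0.58], [-0.52, -0.26, -0.81]] 398.151672585165
top [ 300.0618507   -64.45901872 1416.62683521] [[0.01, -1.0, -0.02], [-0.99, -0.01, -0.15], [0.15, 0.02, -0.99]] 445.92795112661895
{'t': 0.1, 'qpos': array([ 1.16498100e+00,  4.23781773e-01,  1.63059467e+00, -6.07111275e-06,
        1.08860540e+00, -1.89978700e-02]), 'qvel': array([-0.00090061, -0.00069051, -0.00300674,  0.00148243,  0.00034905,
       -0.000471  ]), 'joint_torque': array([-6.09866129e-04, -5.45609021e+01, -2.74321890e+01,  6.45096763e-02,
        1.88547769e-02, -7.82365328e-05]), 'ee_pos': array([235.65543568, 578.6057026 , 403.97585211]), 'orientation': array([-6.03770602e-01, -3.08273481e+00,  2.13466788e-03]), 'ft_force': array([-0.10790294, -0.15000328,  0.15278776]), 'moment': array([-0.00316155, -0.06869586,  0.05713385]), 'grasp_force': 0.0, 'width': 88.01518695239496}
```

View pics/top0.png

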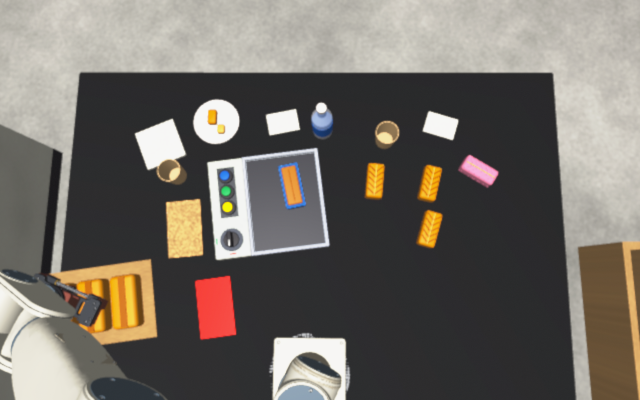

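View pics/scene0.png

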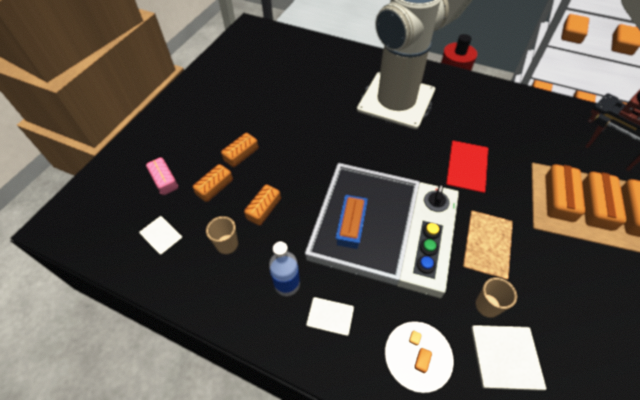

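Candidates in the top view:
- **Pastries:** three golden ones at (375,181), (430,183) and (430,229). The pink look-alike at (479,170) is excluded. The loaves at (95–125,300) on the board and the bits on the plate at (213,117) are not braided pastries.
- **Mats:** cork at (184,229), which is the one I want. The red one at (215,307) is a look-alike.
- **Tin:** blue at (291,186).
- **Dial and keys:** dial at (231,239); keys blue (226,176), green (226,191) and yellow (227,207).

```bash
cat >> h.py <<'E'
from scipy.optimize import minimize
def hsv(d): return cv2.cvtColor(np.asarray(d["pixels"]),cv2.COLOR_RGB2HSV)
def boxpts(x,y,a,L,W,z0,z1):
    c,s=np.cos(a),np.sin(a)
    return [(x+c*i*L/2-s*j*W/2,y+s*i*L/2+c*j*W/2,z) for i in(-1,1) for j in(-1,1) for z in(z0,z1)]
S=4
def sil(d,pts,off,shape):
    P=np.array([w2p(d,p) for p in pts]);P=(P-off+0.5)*S
    m=np.zeros(shape,np.uint8);cv2.fillConvexPoly(m,cv2.convexHull((P*16).astype(np.int32)),255,shift=4,lineType=cv2.LINE_AA);return m/255.
def fit(views,g,L,W,z0,z1):
    """views: list of (d, boolmask)"""
    prep=[]
    for d,m in views:
        ys,xs=np.nonzero(m);o=np.array([xs.min()-15,ys.min()-15]);e=(xs.max()+15,ys.max()+15)
        c=m[max(o[1],0):e[1],max(o[0],0):e[0]].astype(np.float32);o=np.maximum(o,0)
        prep.append((d,cv2.resize(c,None,fx=S,fy=S,interpolation=cv2.INTER_LINEAR),o))
    def cost(p):
        return sum(np.abs(sil(d,boxpts(*p,L,W,z0,z1),o,c.shape)-c).sum()/c.sum() for d,c,o in prep)
    best=None
    for a in (g[2],g[2]+.2,g[2]-.2):
        r=minimize(cost,[g[0],g[1],a],method="Nelder-Mead",options=dict(initial_simplex=np.array([[g[0],g[1],a],[g[0]+15,g[1],a],[g[0],g[1]+15,a],[g[0],g[1],a+.2]]),xatol=.05,fatol=1e-5))
        if best is None or r.fun<best.fun: best=r
    return best.x,best.fun
def blobs(m,mn):
    n,l,s,c=cv2.connectedComponentsWithStats(m.astype(np.uint8));return [(l==i,c[i],s[i,4]) for i in range(1,n) if s[i,4]>mn]
def near(bl,uv): return min(bl,key=lambda b:np.hypot(*(b[1]-uv)))
def orange(d):
    h=hsv(d);return (h[...,0]>4)&(h[...,0]<28)&(h[...,1]>140)&(h[...,2]>70)
def pastry(t,s,x,y,a,z0=0):
    bt=near(blobs(orange(t),60),w2p(t,(x,y,z0+25)));bs=near(blobs(orange(s),60),w2p(s,(x,y,z0+25)))
    return fit([(t,bt[0]),(s,bs[0])],(x,y,a),110,52,z0,z0+45),bt[2],bs[2]
E
python3 - <<'E'
from h import *
t,s=load("top"),load("scene")
for uv in((375,181),(430,183),(430,229)):
    g=p2w(t,*uv,25);print(g,pastry(t,s,g[0],g[1],0.))
ht,hs=hsv(t),hsv(s)
def sel(h,d,uv,x0,x1,y0,y1,f):
    m=f(h);k=np.zeros(m.shape,bool);k[y0:y1,x0:x1]=1;return m&k
tinf=lambda h:(h[...,1]>140)&(h[...,2]>60)
mt=sel(ht,t,0,272,312,155,215,tinf);ms=sel(hs,s,0,330,375,185,250,tinf)
g=p2w(t,291,186,65);print("tin",fit([(t,mt),(s,ms)],(g[0],g[1],.1),130,56,40,93),mt.sum(),ms.sum())
wf=lambda h:(h[...,1]<60)&(h[...,2]>110)
def hull(m):
    m=max(blobs(m,50),key=lambda b:b[2])[0]
    k=np.zeros(m.shape,np.uint8);cv2.fillConvexPoly(k,cv2.convexHull(np.argwhere(m)[:,::-1].astype(np.int32)),1);return k>0
mt=hull(sel(ht,t,0,200,335,142,265,wf));ms=hull(sel(hs,s,0,300,465,160,300,wf))
cv2.imwrite("pics/dbg.png",np.hstack([mt,ms])*255)
g=p2w(t,268,204,50);(r,c)=fit([(t,mt),(s,ms)],(g[0],g[1],.08),310,350,0,50);print("warmer",r,c)
for v in((t,mt),(s,ms)):print(fit([v],r,310,350,0,50))
a=r[2];print("plate",r[0]+55*np.sin(a),r[1]-55*np.cos(a),a)
for n,ut,us in(("b",(226,176),(427,263)),("g",(226,191),(430,245)),("y",(227,207),(433,229))):
    for d,uv in((t,ut),(s,us)):
        h=hsv(d);m=(h[...,1]>120)&(h[...,2]>70)
        b=near(blobs(m,20),uv);p=p2w(d,*b[1],68);R=p[:2]-r[:2];print(n,b[1],b[2],p.round(1),"local",np.round([np.cos(a)*R[0]+np.sin(a)*R[1],-np.sin(a)*R[0]+np.cos(a)*R[1]-120],1))
cork=lambda h:(h[...,0]>8)&(h[...,0]<30)&(h[...,1]>60)&(h[...,2]>110)
mt=hull(sel(ht,t,0,160,206,195,262,cork));ms=hull(sel(hs,s,0,462,516,205,280,cork))
g=p2w(t,184,229,6);print("mat",fit([(t,mt),(s,ms)],(g[0],g[1],0),180,110,0,6),mt.sum(),ms.sum())
for n,uv in(("water",(322,130)),("c1",(387,140)),("c2",(170,178))):print(n,p2w(t,*uv,0))
im=cv2.cvtColor(t["pixels"],cv2.COLOR_RGB2BGR);im2=cv2.cvtColor(s["pixels"],cv2.COLOR_RGB2BGR)
cv2.imwrite("pics/crop0.png",np.hstack([cv2.resize(im[150:265,160:335],None,fx=2.2,fy=2.2*1.8,interpolation=cv2.INTER_CUBIC)[:455],cv2.resize(im2[160:300,310:430+90],(400,455),interpolation=cv2.INTER_CUBIC)]))
E
```

```text
[ 595.9842334  -201.69747463   25.        ] ((array([ 5.96723447e+02, -1.99507928e+02, -8.38202295e-02]), np.float64(0.20406981446690337)), np.int32(642), np.int32(858))
[ 590.55504433 -375.46654527   25.        ] ((array([ 5.89976749e+02, -3.73394580e+02, -2.42275294e-01]), np.float64(0.22574217988945422)), np.int32(675), np.int32(826))
[ 444.23394555 -371.74042158   25.        ] ((array([ 4.45144189e+02, -3.69015295e+02, -2.82612501e-01]), np.float64(0.21791569369695313)), np.int32(698), np.int32(725))
tin (array([5.71089885e+02, 5.91560082e+01, 2.05755388e-01]), np.float64(0.6382602064404255)) 717 995
warmer [5.18579833e+02 1.37321357e+02 1.31256872e-01] 0.10773702588818616
(array([5.21344394e+02, 1.36960445e+02, 1.34538077e-01]), np.float64(0.023595667931124015))
(array([5.03352510e+02, 1.35588117e+02, 1.34301826e-01]), np.float64(0.05249065565934058))
plate 525.7782499706371 82.79445708254372 0.1312568721077726
b [224.04545455 175.03409091] 88 [603.  270.3  68. ] local [101.1   0.8]
b [426.65068493 261.95890411] 146 [603.6 269.9  68. ] local [101.6   0.3]
g [225.53164557 190.64556962] 79 [553.7 263.6  68. ] local [51.3  0.6]
g [429.728 244.536] 125 [554.1 263.6  68. ] local [51.7  0.6]
y [227.03191489 206.60638298] 94 [503.8 256.9  68. ] local [1.  0.4]
y [432.31851852 228.48148148] 135 [506.1 256.9  68. ] local [3.3 0.2]
mat (array([4.43751725e+02, 4.08197162e+02, 9.61774472e-02]), np.float64(0.12514957766847895)) 2063 2795
water [ 7.71961022e+02 -3.09494015e+01 -2.27373675e-13]
c1 [ 738.68139905 -244.4188474     0.        ]
c2 [607.32513163 464.25256992   0.        ][ WARN:0@1.946] global loadsave.cpp:1063 imwrite_ Unsupported depth image for selected encoder is fallbacked to CV_8U.
```

View pics/crop0.png

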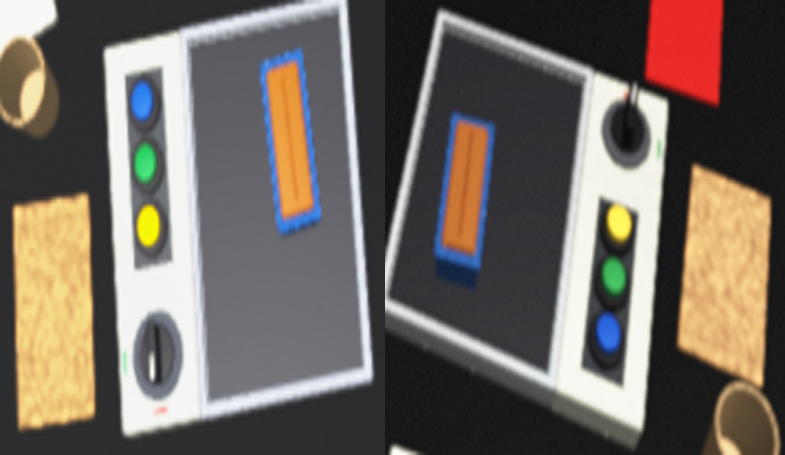

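The crop confirms the dial (white mark towards the robot, −x), the key order yellow, green, blue away from the dial, the cork mat beside the console and the blue tin on the plate. Next I refine the tin and dial.

```bash
cat >> h.py <<'E'
A=.134;C=np.array([528.,83.]);RW=np.array([[np.cos(A),-np.sin(A)],[np.sin(A),np.cos(A)]])
def loc(x,y): return C+RW@np.array([x,y])
def yawclose(o):
    from scipy.spatial.transform import Rotation as Rn
    y=Rn.from_rotvec(o["orientation"]).as_matrix();return np.degrees(np.arctan2(y[1,1],y[0,1])),y[:,2]
def plan(x,y,zg,yaw=None):
    """units needed to bring grasp point to x,y,zg with object long axis yaw(rad)"""
    o=readout.get_obs();p=o["ee_pos"];c,zz=yawclose(o);g=p+163*zz
    d=(np.array([x,y,zg])-g)/50
    w=0 if yaw is None else ((np.degrees(yaw)+90-c+90)%180-90)/4
    print("t %.2f grasp"%o["t"],g.round(1),"tilt",zz.round(3),"yaw",round(c,1),"units",d.round(3),"turn",round(w,3),"w",round(float(o["width"]),1),"q",np.round(o["qpos"],2))
def tin(t,s,x,y,a,z0):
    v=[]
    for d in(t,s):
        h=hsv(d);m=(((h[...,0]>95)&(h[...,0]<128)&(h[...,1]>110)&(h[...,2]>35))|orange(d))
        u=w2p(d,(x,y,z0+40)).astype(int);k=np.zeros(m.shape,bool);k[u[1]-45:u[1]+45,u[0]-32:u[0]+32]=1
        b=max(blobs(m&k,40),key=lambda b:b[2]);v.append((d,b[0]))
    return [fit(q,(x,y,a),130,56,z0,z0+53) for q in(v,v[:1],v[1:])]
E
python3 - <<'E'
from h import *
t,s=load("top"),load("scene")
for r in tin(t,s,571,59,.2,40):print(r)
D=loc(-100,175);print("dial",D)
for d,n in((t,"t"),(s,"s")):
    h=hsv(d);u=w2p(d,(*D,62));k=np.zeros(h.shape[:2],bool);U=u.astype(int);k[U[1]-16:U[1]+17,U[0]-16:U[0]+17]=1
    m=(h[...,2]<90)&k;b=max(blobs(m,30),key=lambda b:b[2]);print(n,u,b[1],b[2],p2w(d,*b[1],66))
print("scale",p2w(t,230,230,60)-p2w(t,231,231,60))
plan(*D,150,A)
E
```

```text
(array([5.71144171e+02, 5.99693875e+01, 2.46349553e-01]), np.float64(1.2419475624841523))
(array([5.71694472e+02, 5.99226868e+01, 2.08541390e-01]), np.float64(0.23358165276116802))
(array([5.39714889e+02, 4.50302392e+01, 2.66293952e-01]), np.float64(0.9078205819848844))
dial [405.51657245 243.0712653 ]
t [230.63803793 238.76690149] [230.15625    237.51041667] 96 [409.02109471 243.79259113  66.        ]
s [436.90768805 198.65829449] [436.69847328 199.22519084] 262 [410.6517835  242.95569303  66.        ]
scale [3.05090297 3.20472869 0.        ]
t 0.10 grasp [235.6 578.4 241. ] tilt [-0.001 -0.001 -1.   ] yaw 67.8 units [ 3.399 -6.707 -1.82 ] turn 7.46 w 88.0 q [ 1.16  0.42  1.63 -0.    1.09 -0.02]
```

>>> step_arm(
  targets=[
    [[0.34, -0.67, -0.18, 0, 0, 0.75, 1], [0.34, -0.67, -0.18, 0, 0, 0.75, 1], [0.34, -0.67, -0.18, 0, 0, 0.75, 1], [0.34, -0.67, -0.18, 0, 0, 0.75, 1], [0.34, -0.67, -0.18, 0, 0, 0.75, 1]],
  ],
)

```text
t: 0.72
ee_pos: [321.1, 410.1, 359.2]
orientation: [-0.193, -3.135, 0.001]
ft_force: [0.2, -0.2, 0.3]
width: 88.2
grasp_force: 0.0
```

>>> step_arm(
  targets=[
    [[0.34, -0.67, -0.18, 0, 0, 0.75, 1], [0.34, -0.67, -0.18, 0, 0, 0.75, 1], [0.34, -0.67, -0.18, 0, 0, 0.75, 1], [0.34, -0.67, -0.18, 0, 0, 0.75, 1], [0.34, -0.67, -0.18, 0, 0, 0.75, 1]],
  ],
)

```text
t: 1.35
ee_pos: [406.1, 242.7, 314.3]
orientation: [0.218, -3.134, 0.0]
ft_force: [0.0, -0.4, 0.4]
width: 87.5
grasp_force: 0.0
```

```bash
python3 -c "
from h import *
plan(406,243,86,A)"
```

```text
t 1.35 grasp [406.1 242.7 151.3] tilt [-0. -0. -1.] yaw 97.9 units [-1.000e-03  7.000e-03 -1.306e+00] turn -0.066 w 87.5 q [ 0.51  0.34  2.02 -0.    0.77 -1.2 ]
```

>>> step_arm(
  targets=[
    [[0, 0, -0.5, 0, 0, 0, 1], [0, 0, -0.5, 0, 0, 0, 1], [0, 0, -0.3, 0, 0, 0, 0.5], [0, 0, 0, 0, 0, 0, 0], [0, 0, 0, 0, 0, 0, 0]],
  ],
)

```text
t: 1.98
ee_pos: [405.9, 244.1, 250.1]
orientation: [-0.215, 3.134, 0.0]
ft_force: [1.4, -0.2, -0.1]
width: 61.6
grasp_force: 0.0
```

>>> step_arm(
  targets=[
    [[0, 0, 0, 0, 0, 0, 0], [0, 0, 0, 0, 0, 0, 0], [0, 0, 0, 0, 0, 0, 0], [0, 0, 0, 0, 0, 0, 0], [0, 0, 0, 0, 0, 0, 0]],
  ],
)

```text
t: 2.6
ee_pos: [405.8, 243.1, 249.8]
orientation: [0.217, -3.134, 0.003]
ft_force: [1.7, -5.2, 2.4]
width: 13.8
grasp_force: 30.0
```

>>> step_arm(
  targets=[
    [[0, 0, 0, 0, 0, -0.8, 0], [0, 0, 0, 0, 0, -0.8, 0], [0, 0, 0, 0, 0, -0.8, 0], [0, 0, 0, 0, 0, -0.8, 0], [0, 0, 0, 0, 0, -0.8, 0]],
  ],
)

```text
t: 3.22
ee_pos: [405.9, 242.9, 249.8]
orientation: [-0.225, -3.133, 0.003]
ft_force: [2.8, -9.9, 5.1]
width: 13.8
grasp_force: 30.0
```

>>> step_arm(
  targets=[
    [[0, 0, 0, 0, 0, -0.8, 0], [0, 0, 0, 0, 0, -0.8, 0], [0, 0, 0, 0, 0, -0.8, 0], [0, 0, 0, 0, 0, -0.8, 0], [0, 0, 0, 0, 0, -0.8, 0]],
  ],
)

```text
t: 3.85
ee_pos: [405.8, 242.7, 249.8]
orientation: [0.659, 3.072, -0.004]
ft_force: [4.2, -10.5, 6.0]
width: 13.7
grasp_force: 30.0
```

>>> step_arm(
  targets=[
    [[0, 0, 0, 0, 0, -0.8, 0], [0, 0, 0, 0, 0, -0.8, 0], [0, 0, 0, 0, 0, -0.8, 0], [0, 0, 0, 0, 0, -0.8, 0], [0, 0, 0, 0, 0, -0.8, 0]],
  ],
)

```text
t: 4.47
ee_pos: [405.7, 242.6, 249.8]
orientation: [1.08, 2.95, -0.005]
ft_force: [3.1, -11.0, 6.8]
width: 13.5
grasp_force: 30.0
```

>>> step_arm(
  targets=[
    [[0, 0, 0, 0, 0, -0.8, 0], [0, 0, 0, 0, 0, -0.8, 0], [0, 0, 0, 0, 0, -0.8, 0], [0, 0, 0, 0, 0, -0.8, 0], [0, 0, 0, 0, 0, -0.8, 0]],
  ],
)

```text
t: 5.1
ee_pos: [405.6, 242.5, 249.7]
orientation: [1.48, 2.771, -0.005]
ft_force: [2.1, -12.8, 6.9]
width: 13.7
grasp_force: 30.0
```

```bash
python3 -c "
from h import *
o=readout.get_obs();print(o['moment'],o['ft_force'])
plan(406,243,86,A-1.2)"
```

```text
[-2.37924719 -0.34602892 -0.17207297] [  2.06212959 -12.76673259   6.9368193 ]
t 5.10 grasp [405.4 242.   86.7] tilt [-0.001 -0.003 -1.   ] yaw 33.8 units [ 0.012  0.021 -0.015] turn -1.213 w 13.7 q [ 0.51  0.46  2.05 -0.    0.63 -0.07]
```

>>> step_arm(
  targets=[
    [[0, 0, 0, 0, 0, -0.6, 0], [0, 0, 0, 0, 0, 0, 0.6], [0, 0, 0, 0, 0, 0, 0.6], [0, 0, 0, 0, 0, 0, 0.6], [0, 0, 0, 0, 0, 0, 0.6]],
  ],
)

```text
t: 5.72
ee_pos: [405.7, 244.0, 249.6]
orientation: [-1.536, -2.74, -0.0]
ft_force: [-0.4, 0.9, -0.1]
width: 50.2
grasp_force: 0.0
```

>>> step_arm(
  targets=[
    [[0, 0, 0.6, 0, 0, 0, 0.9], [0, 0, 1, 0, 0, 0, 0.9], [0, 0, 1, 0, 0, 0, 0.9], [0, -1, 0, 0, 0, 0, 0.9], [0, -1, 0, 0, 0, 0, 0.9]],
  ],
)

```text
t: 6.35
ee_pos: [405.6, 143.2, 380.5]
orientation: [1.533, 2.741, 0.002]
ft_force: [0.1, 0.5, -0.3]
width: 79.1
grasp_force: 0.0
```

```bash
python3 - <<'E'
from h import *
t,s=snap("top","pics/top1.png"),snap("scene","pics/scene1.png")
a=cv2.imread("pics/top1.png")[145:265,165:335];b=cv2.imread("pics/scene1.png")[155:300,305:480]
cv2.imwrite("pics/c1.png",np.hstack([cv2.resize(a,(400,400),interpolation=3),cv2.resize(b,(400,400),interpolation=3)]))
plan(571.5,60,200,.21)
E
```

```text
t 6.45 grasp [404.9 140.8 216.7] tilt [-0.001 -0.001 -1.   ] yaw 31.3 units [ 3.332 -1.616 -0.334] turn 17.691 w 79.0 q [ 0.31  0.17  2.07 -0.    0.91 -0.24]
```

View pics/c1.png

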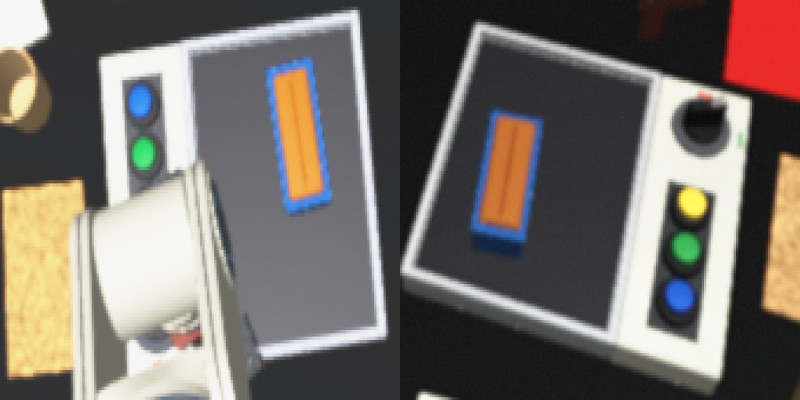

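```bash
cat >> h.py <<'E'
def crust(d,x,y,z):
    b=near(blobs(orange(d),40),w2p(d,(x,y,z)))
    q=cv2.boxPoints(cv2.minAreaRect(np.argwhere(b[0])[:,::-1].astype(np.float32)))
    w=np.array([p2w(d,*p,z)[:2] for p in q]);e=max((w[1]-w[0],w[2]-w[1]),key=np.linalg.norm)
    e=e*np.sign(e[0]);return p2w(d,*b[1],z)[:2].round(1),round(float(np.arctan2(e[1],e[0])),3),np.linalg.norm(w[1]-w[0]).round(),np.linalg.norm(w[2]-w[1]).round(),b[2]
E
python3 - <<'E'
from h import *
for n in("top","scene"):print(crust(load(n),571,60,92))
E
```

```text
(array([567.7,  58.1]), 0.212, np.float64(41.0), np.float64(114.0), np.int32(494))
(array([576. ,  60.4]), 0.242, np.float64(115.0), np.float64(43.0), np.int32(600))
```

>>> step_arm(
  targets=[
    [[0.22, -0.11, -0.04, 0, 0, 1, 1], [0.22, -0.11, -0.04, 0, 0, 1, 1], [0.22, -0.11, -0.04, 0, 0, 1, 1], [0.22, -0.11, -0.04, 0, 0, 1, 1], [0.22, -0.11, -0.04, 0, 0, 1, 1]],
  ],
)

```text
t: 7.08
ee_pos: [461.2, 116.9, 369.5]
orientation: [-1.033, -2.967, -0.0]
ft_force: [-0.2, 0.1, 0.1]
width: 88.3
grasp_force: 0.0
```

>>> step_arm(
  targets=[
    [[0.22, -0.11, -0.04, 0, 0, 1, 1], [0.22, -0.11, -0.04, 0, 0, 1, 1], [0.22, -0.11, -0.04, 0, 0, 1, 1], [0.22, -0.11, -0.04, 0, 0, 1, 1], [0.22, -0.11, -0.04, 0, 0, 1, 1]],
  ],
)

```text
t: 7.7
ee_pos: [516.3, 89.4, 359.4]
orientation: [-0.502, -3.101, -0.0]
ft_force: [-0.2, 0.6, 0.7]
width: 87.8
grasp_force: 0.0
```

>>> step_arm(
  targets=[
    [[0.22, -0.11, -0.04, 0, 0, 1, 1], [0.22, -0.11, -0.04, 0, 0, 1, 1], [0.22, -0.11, -0.04, 0, 0, 1, 1], [0.22, -0.11, -0.04, 0, 0, 1, 1], [0.22, -0.11, -0.04, 0, 0, 1, 1]],
  ],
)

```text
t: 8.32
ee_pos: [571.3, 62.0, 349.3]
orientation: [0.044, -3.141, -0.0]
ft_force: [0.4, -0.4, -0.5]
width: 87.6
grasp_force: 0.0
```

>>> step_arm(
  targets=[
    [[0, 0, 0, 0, 0, 1, 1], [0, 0, 0, 0, 0, 1, 1], [0, 0, 0, 0, 0, 0.8, 1], [0, 0, 0, 0, 0, 0, 1], [0, 0, 0, 0, 0, 0, 1]],
  ],
)

```text
t: 8.95
ee_pos: [570.8, 61.8, 349.5]
orientation: [0.345, -3.123, -0.0]
ft_force: [-0.8, 0.3, 0.4]
width: 87.8
grasp_force: 0.0
```

```bash
python3 - <<'E'
from h import *
plan(571,59.5,67,.22)
s=snap("scene");t=snap("top");print(crust(s,571,60,92),crust(t,571,60,92))
E
```

```text
t 8.95 grasp [570.8  61.8 186.5] tilt [-0.  0. -1.] yaw 102.6 units [ 0.004 -0.046 -2.391] turn 0.001 w 87.8 q [ 0.09  0.42  1.79  0.    0.94 -1.7 ]
(array([575.8,  60.4]), 0.232, np.float64(115.0), np.float64(42.0), np.int32(598)) (array([ 582.8, -193.5]), -0.074, np.float64(112.0), np.float64(55.0), np.int32(643))
```

>>> step_arm(
  targets=[
    [[0, -0.04, -0.6, 0, 0, 0, 1], [0, 0, -0.6, 0, 0, 0, 1], [0, 0, -0.5, 0, 0, 0, 1], [0, 0, -0.4, 0, 0, 0, 1], [0, 0, -0.3, 0, 0, 0, 1]],
  ],
)

```text
t: 9.68
ee_pos: [570.7, 59.3, 228.8]
orientation: [0.345, -3.122, -0.0]
ft_force: [-0.5, 0.6, 1.2]
width: 88.0
grasp_force: 0.0
```

>>> step_arm(
  targets=[
    [[0, 0, 0, 0, 0, 0, 0], [0, 0, 0, 0, 0, 0, 0], [0, 0, 0, 0, 0, 0, 0], [0, 0, 0, 0, 0, 0, 0], [0, 0, 0, 0, 0, 0, 0]],
  ],
)

```text
t: 10.3
ee_pos: [571.1, 59.3, 230.5]
orientation: [-0.346, 3.121, -0.0]
ft_force: [0.3, -0.3, 6.3]
width: 55.6
grasp_force: 30.0
```

```bash
python3 - <<'E'
from h import *
o=readout.get_obs();print(o['grasp_force'],o['ft_force'])
plan(443.7,408,180,.096)
E
```

```text
29.9997541308403 [ 0.30237189 -0.28926446  6.2607008 ]
t 10.30 grasp [571.3  59.3  67.5] tilt [ 0.001  0.    -1.   ] yaw 102.6 units [-2.552  6.974  2.25 ] turn -1.785 w 55.6 q [ 0.08  0.6   1.83 -0.    0.71 -1.71]
```

>>> step_arm(
  targets=[
    [[0, 0, 0.3, 0, 0, 0, 0], [0, 0, 0.4, 0, 0, 0, 0], [0, 0, 0.5, 0, 0, 0, 0], [0, 0, 0.5, 0, 0, 0, 0], [0, 0, 0.5, 0, 0, 0, 0]],
  ],
)

```text
t: 10.92
ee_pos: [570.3, 59.3, 340.8]
orientation: [0.346, -3.122, -0.0]
ft_force: [0.0, 0.3, -3.4]
width: 56.0
grasp_force: 30.0
```

>>> step_arm(
  targets=[
    [[-0.15, 0.4, 0, 0, 0, -0.15, 0], [-0.25, 0.7, 0, 0, 0, -0.18, 0], [-0.25, 0.7, 0, 0, 0, -0.18, 0], [-0.25, 0.7, 0, 0, 0, -0.18, 0], [-0.25, 0.7, 0, 0, 0, -0.18, 0]],
  ],
)

```text
t: 11.55
ee_pos: [512.4, 220.3, 340.1]
orientation: [0.25, -3.131, 0.0]
ft_force: [0.7, 0.2, -4.7]
width: 55.9
grasp_force: 30.0
```

>>> step_arm(
  targets=[
    [[-0.25, 0.7, 0, 0, 0, -0.18, 0], [-0.25, 0.7, 0, 0, 0, -0.18, 0], [-0.25, 0.7, 0, 0, 0, -0.18, 0], [-0.25, 0.7, 0, 0, 0, -0.18, 0], [-0.25, 0.7, 0, 0, 0, -0.18, 0]],
  ],
)

```text
t: 12.18
ee_pos: [449.9, 395.3, 340.1]
orientation: [0.152, -3.137, 0.001]
ft_force: [0.8, 0.1, -3.1]
width: 56.4
grasp_force: 30.0
```

>>> step_arm(
  targets=[
    [[-0.15, 0.27, 0, 0, 0, 0, 0], [0, 0, 0, 0, 0, 0, 0], [0, 0, 0, 0, 0, 0, 0], [0, 0, 0, 0, 0, 0, 0], [0, 0, 0, 0, 0, 0, 0]],
  ],
)

```text
t: 12.8
ee_pos: [443.7, 407.1, 339.7]
orientation: [0.151, -3.138, 0.0]
ft_force: [-0.5, 0.7, -3.2]
width: 55.9
grasp_force: 30.0
```

```bash
python3 - <<'E'
from h import *
o=readout.get_obs();print(o['grasp_force'],o['ft_force'])
plan(443.7,408,35,.096)
t,s=snap("top","pics/top2.png"),snap("scene","pics/scene2.png")
print(crust(s,443,408,200))
E
```

```text
29.998084902763367 [-0.50215213  0.66194684 -3.19935586]
t 12.80 grasp [443.6 407.1 176.7] tilt [-0. -0. -1.] yaw 95.5 units [ 1.000e-03  1.800e-02 -2.834e+00] turn 0.001 w 55.9 q [ 0.72  0.47  1.73 -0.    0.94 -0.94]
(array([467.9, 409.5]), 0.11, np.float64(77.0), np.float64(44.0), np.int32(496))
```

View pics/scene2.png

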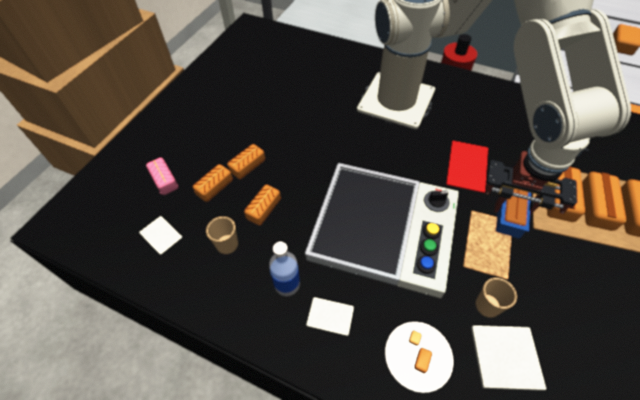

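The tin hangs in the gripper at (515,212), above the mat. The pastry that was at (240,149) has been knocked to (246,161), so I'll re-measure it later. Lowering the tin now.

>>> step_arm(
  targets=[
    [[0, 0.02, -0.7, 0, 0, 0, 0], [0, 0, -0.7, 0, 0, 0, 0], [0, 0, -0.7, 0, 0, 0, 0], [0, 0, -0.5, 0, 0, 0, 0], [0, 0, -0.16, 0, 0, 0, 0]],
  ],
)

```text
t: 13.52
ee_pos: [442.9, 408.4, 200.1]
orientation: [0.152, -3.136, 0.003]
ft_force: [-0.5, -0.3, -3.8]
width: 55.9
grasp_force: 30.0
```

>>> step_arm(
  targets=[
    [[0, 0, -0.02, 0, 0, 0, 0], [0, 0, -0.02, 0, 0, 0, 0], [0, 0, -0.02, 0, 0, 0, 0], [0, 0, 0, 0, 0, 0, 0], [0, 0, 0, 0, 0, 0, 0]],
  ],
)

```text
t: 14.15
ee_pos: [443.3, 408.9, 199.0]
orientation: [-0.152, 3.137, 0.001]
ft_force: [0.0, 1.2, -3.4]
width: 56.1
grasp_force: 30.0
```

>>> step_arm(
  targets=[
    [[0, 0, -0.02, 0, 0, 0, 0], [0, 0, -0.02, 0, 0, 0, 0], [0, 0, 0, 0, 0, 0, 0], [0, 0, 0, 0, 0, 0, 0], [0, 0, 0, 0, 0, 0, 0]],
  ],
)

```text
t: 14.78
ee_pos: [443.2, 408.8, 196.6]
orientation: [0.152, -3.138, 0.0]
ft_force: [0.2, 0.1, -2.9]
width: 56.0
grasp_force: 30.0
```

>>> step_arm(
  targets=[
    [[0, 0, -0.02, 0, 0, 0, 0], [0, 0, -0.02, 0, 0, 0, 0], [0, 0, 0, 0, 0, 0, 0], [0, 0, 0, 0, 0, 0, 0], [0, 0, 0, 0, 0, 0, 0]],
  ],
)

```text
t: 15.4
ee_pos: [443.2, 408.8, 196.5]
orientation: [-0.152, 3.138, 0.0]
ft_force: [-5.0, -4.3, 15.4]
width: 55.9
grasp_force: 30.0
```

Contact. Release, rise and look.

>>> step_arm(
  targets=[
    [[0, 0, 0, 0, 0, 0, 0.8], [0, 0, 0, 0, 0, 0, 0.85], [0, 0, 0, 0, 0, 0, 0.85], [0, 0, 0.3, 0, 0, 0, 0.85], [0, 0, 0.6, 0, 0, 0, 0.85]],
  ],
)

```text
t: 16.02
ee_pos: [442.9, 408.6, 239.7]
orientation: [0.152, -3.136, 0.002]
ft_force: [1.1, 0.5, 0.1]
width: 74.8
grasp_force: 0.0
```

>>> step_arm(
  targets=[
    [[0, 0, 1, 0, 0, 0, 1], [0, 0, 1, 0, 0, 0, 1], [0, 0, 0.3, 0, 0, 0, 1], [0, -1, 0, 0, 0, -1, 1], [0.3, -1, 0, 0, 0, -1, 1]],
  ],
)

```text
t: 16.65
ee_pos: [457.2, 307.8, 354.5]
orientation: [-0.067, -3.14, 0.001]
ft_force: [-0.3, 0.2, -0.8]
width: 87.8
grasp_force: 0.0
```

>>> step_arm(
  targets=[
    [[0, -1, 0, 0, 0, -1, 1], [0, -1, 0, 0, 0, -1, 1], [0, -1, 0, 0, 0, -1, 1], [0, -1, 0, 0, 0, 0, 1], [0, -1, 0, 0, 0, 0, 1]],
  ],
)

```text
t: 17.27
ee_pos: [457.7, 57.2, 354.4]
orientation: [-0.394, -3.116, 0.0]
ft_force: [-0.7, 0.5, 0.2]
width: 87.9
grasp_force: 0.0
```

```bash
python3 - <<'E'
from h import *
t,s=snap("top","pics/top3.png"),snap("scene","pics/scene3.png")
for n,d in(("t",t),("s",s)):
    for b in blobs(orange(d),150): print(n,b[1].round(),b[2],p2w(d,*b[1],25)[:2].round())
print(crust(s,443,408,58),crust(t,443,408,58))
for x,y,a in((597,-200,-.08),(590,-373,-.24),(460,-350,-.3)):
    print(pastry(t,s,x,y,a))
plan(597,-200,150,-.08)
E
```

```text
t [374. 181.] 640 [ 597. -200.]
t [422. 201.] 1361 [ 533. -349.]
t [178. 227.] 485 [443. 419.]
t [ 93. 306.] 5357 [198. 669.]
s [575.  28.] 551 [-669.  527.]
s [626.  39.] 633 [-670.  714.]
s [585.  96.] 161 [-251.  592.]
s [630. 107.] 169 [-252.  730.]
s [228. 171.] 1580 [ 539. -351.]
s [593. 199.] 4986 [196. 641.]
s [262. 204.] 860 [ 598. -200.]
s [496. 234.] 620 [423. 416.]
s [423. 360.] 253 [813. 330.]
(array([447.2, 408.7]), 0.106, np.float64(118.0), np.float64(43.0), np.int32(620)) (array([440.1, 407.7]), 0.093, np.float64(41.0), np.float64(115.0), np.int32(485))
((array([ 5.96964015e+02, -1.99530120e+02, -7.85164011e-02]), np.float64(0.20171278035537432)), np.int32(640), np.int32(860))
((array([ 5.87831752e+02, -3.72562942e+02, -2.30256497e-01]), np.float64(1.0759139815528673)), np.int32(1361), np.int32(1580))
((array([ 4.79381812e+02, -3.25753022e+02, -2.96028915e-01]), np.float64(1.1106769570019226)), np.int32(1361), np.int32(1580))
t 17.38 grasp [457.3  55.4 191.3] tilt [-0.002 -0.001 -1.   ] yaw 75.3 units [ 2.794 -5.108 -0.825] turn 2.524 w 88.0 q [ 0.1   0.26  2.02 -0.    0.86 -1.22]
```

View pics/top3.png

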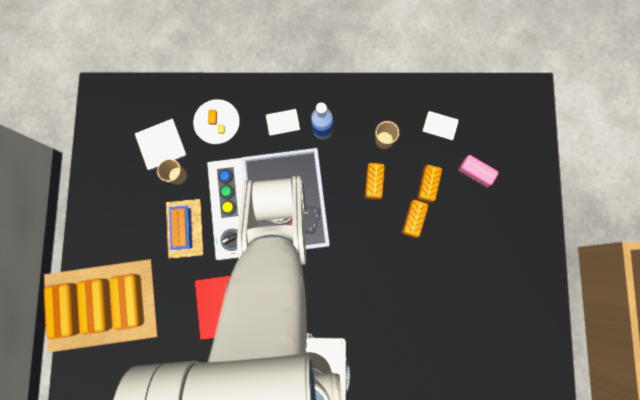

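The tin stands on the cork mat at (180,228) and the dial bar is turned. Two pastries now lie close together at (430,183) and (415,218). I take the free one at (375,181) first.

>>> step_arm(
  targets=[
    [[0.35, -0.64, 0, 0, 0, 0.5, 1], [0.35, -0.64, 0, 0, 0, 0.5, 1], [0.35, -0.64, 0, 0, 0, 0.5, 1], [0.35, -0.64, 0, 0, 0, 0.5, 1], [0.35, -0.64, 0, 0, 0, 0.5, 1]],
  ],
)

```text
t: 18.0
ee_pos: [546.2, -101.4, 354.2]
orientation: [-0.119, -3.138, -0.001]
ft_force: [0.1, 0.3, -0.1]
width: 87.5
grasp_force: 0.0
```

>>> step_arm(
  targets=[
    [[0.35, -0.64, -0.2, 0, 0, 0, 1], [0.35, -0.64, -0.2, 0, 0, 0, 1], [0.35, -0.62, -0.2, 0, 0, 0, 1], [0, 0, -0.3, 0, 0, 0, 1], [0, 0, 0, 0, 0, 0, 1]],
  ],
)

```text
t: 18.62
ee_pos: [597.3, -195.0, 307.6]
orientation: [-0.121, -3.135, -0.002]
ft_force: [-0.2, 2.0, -0.1]
width: 87.6
grasp_force: 0.0
```

```bash
python3 - <<'E'
from h import *
plan(597,-199.5,26,-.08)
s=snap("scene");t=snap("top","pics/top4.png")
for x,y in((597,-200),(590,-373),(480,-325)):
  for d in(s,t):
    b=near(blobs(orange(d),100),w2p(d,(x,y,25)));print(b[1].round(),b[2])
E
```

```text
t 18.62 grasp [ 596.6 -194.7  144.6] tilt [-0.004  0.002 -1.   ] yaw 85.6 units [ 0.008 -0.096 -2.373] turn -0.038 w 87.6 q [-0.33  0.55  1.68  0.    0.92 -1.83]
[262. 204.] 838
[422. 201.] 1355
[215. 180.] 950
[422. 201.] 1355
[215. 180.] 950
[422. 201.] 1355
```

>>> step_arm(
  targets=[
    [[0, -0.1, -0.6, 0, 0, 0, 1], [0, 0, -0.6, 0, 0, 0, 1], [0, 0, -0.6, 0, 0, 0, 1], [0, 0, -0.4, 0, 0, 0, 1], [0, 0, -0.17, 0, 0, 0, 1]],
  ],
)

```text
t: 19.35
ee_pos: [598.1, -200.6, 190.6]
orientation: [-0.121, -3.138, -0.0]
ft_force: [0.2, 0.1, 0.6]
width: 87.6
grasp_force: 0.0
```

>>> step_arm(
  targets=[
    [[0, 0, 0, 0, 0, 0, 0.5], [0, 0, 0, 0, 0, 0, 0], [0, 0, 0, 0, 0, 0, 0], [0, 0, 0, 0, 0, 0, 0], [0, 0, 0, 0, 0, 0, 0]],
  ],
)

```text
t: 19.98
ee_pos: [598.4, -201.2, 191.8]
orientation: [0.122, 3.138, -0.0]
ft_force: [-0.9, 1.4, 5.8]
width: 51.8
grasp_force: 30.0
```

```bash
python3 - <<'E'
from h import *
for l in((70,-60),(70,50),(-70,-5)):print(loc(*l))
plan(*loc(70,50),160,A)
E
```

```text
[605.38844038  32.88982842]
[590.6925127  141.90372528]
[459.29551689  68.69286889]
t 19.98 grasp [ 598.6 -201.3   28.8] tilt [ 0.001 -0.    -1.   ] yaw 85.5 units [-0.158  6.863  2.624] turn 3.032 w 51.8 q [-0.34  0.72  1.71  0.    0.72 -1.84]
```

>>> step_arm(
  targets=[
    [[0, 0, 0.3, 0, 0, 0, 0], [0, 0, 0.5, 0, 0, 0, 0], [0, 0, 0.6, 0, 0, 0, 0], [0, 0, 0.6, 0, 0, 0, 0], [0, 0.2, 0.6, 0, 0, 0, 0]],
  ],
)

```text
t: 20.6
ee_pos: [597.9, -191.5, 322.6]
orientation: [-0.123, -3.139, 0.0]
ft_force: [-0.0, -0.3, -2.4]
width: 51.7
grasp_force: 30.0
```

>>> step_arm(
  targets=[
    [[-0.02, 0.6, 0, 0, 0, 0.3, 0], [-0.02, 0.7, 0, 0, 0, 0.3, 0], [-0.02, 0.7, 0, 0, 0, 0.3, 0], [-0.02, 0.7, 0, 0, 0, 0.3, 0], [-0.02, 0.7, 0, 0, 0, 0.3, 0]],
  ],
)

```text
t: 21.22
ee_pos: [592.9, -20.1, 321.8]
orientation: [-0.044, 3.141, -0.0]
ft_force: [1.1, 0.8, -3.2]
width: 51.9
grasp_force: 30.0
```

>>> step_arm(
  targets=[
    [[-0.01, 0.7, 0, 0, 0, 0.3, 0], [-0.01, 0.7, 0, 0, 0, 0.3, 0], [-0.01, 0.7, 0, 0, 0, 0.3, 0], [-0.01, 0.7, 0, 0, 0, 0.3, 0], [-0.01, 0.4, 0, 0, 0, 0.3, 0]],
  ],
)

```text
t: 21.85
ee_pos: [590.4, 140.2, 321.6]
orientation: [-0.21, 3.134, -0.0]
ft_force: [0.7, -0.8, -3.1]
width: 51.9
grasp_force: 30.0
```

>>> step_arm(
  targets=[
    [[0, 0.06, -0.4, 0, 0, 0, 0], [0, 0, -0.4, 0, 0, 0, 0], [0, 0, -0.4, 0, 0, 0, 0], [0, 0, -0.2, 0, 0, 0, 0], [0, 0, 0, 0, 0, 0, 0]],
  ],
)

```text
t: 22.48
ee_pos: [590.5, 141.2, 249.8]
orientation: [0.206, -3.133, 0.001]
ft_force: [-0.5, 0.5, -2.7]
width: 52.0
grasp_force: 30.0
```

```bash
python3 - <<'E'
from h import *
plan(*loc(70,50),69,A);print(readout.get_obs()["ft_force"])
E
```

```text
t 22.48 grasp [590.1 141.2  86.8] tilt [-0.002 -0.001 -1.   ] yaw 97.5 units [ 0.011  0.015 -0.357] turn 0.041 w 52.0 q [ 0.22  0.6   1.75 -0.    0.79 -1.49]
[-0.47369255  0.48508211 -2.65042306]
```

>>> step_arm(
  targets=[
    [[0, 0, -0.2, 0, 0, 0, 0], [0, 0, -0.12, 0, 0, 0, 0], [0, 0, -0.02, 0, 0, 0, 0], [0, 0, -0.02, 0, 0, 0, 0], [0, 0, 0, 0, 0, 0, 0]],
  ],
)

```text
t: 23.1
ee_pos: [590.8, 141.9, 233.4]
orientation: [-0.207, 3.134, 0.0]
ft_force: [-0.3, 0.0, -2.4]
width: 51.7
grasp_force: 30.0
```

>>> step_arm(
  targets=[
    [[0, 0, -0.02, 0, 0, 0, 0], [0, 0, -0.02, 0, 0, 0, 0], [0, 0, 0, 0, 0, 0, 0], [0, 0, 0, 0, 0, 0, 0], [0, 0, 0, 0, 0, 0, 0]],
  ],
)

```text
t: 23.72
ee_pos: [590.8, 141.8, 231.8]
orientation: [-0.207, 3.134, 0.0]
ft_force: [-2.7, -0.7, 5.5]
width: 51.4
grasp_force: 30.0
```

>>> step_arm(
  targets=[
    [[0, 0, 0, 0, 0, 0, 0.8], [0, 0, 0, 0, 0, 0, 0.8], [0, 0, 0, 0, 0, 0, 0.8], [0, 0, 0.3, 0, 0, 0, 0.8], [0, 0, 0.7, 0, 0, 0, 0.8]],
  ],
)

```text
t: 24.35
ee_pos: [590.2, 141.7, 281.0]
orientation: [0.207, -3.132, 0.001]
ft_force: [0.7, 0.0, 0.1]
width: 70.5
grasp_force: 0.0
```

>>> step_arm(
  targets=[
    [[0, 0, 1, 0, 0, 0, 1], [0, 0, 1, 0, 0, 0, 1], [-0.6, -0.7, 0, 0, 0, -1, 1], [-0.6, -0.7, 0, 0, 0, -1, 1], [-0.6, -0.7, 0, 0, 0, -1, 1]],
  ],
)

```text
t: 24.98
ee_pos: [499.7, 36.0, 382.3]
orientation: [0.124, 3.138, 0.0]
ft_force: [0.1, -1.0, -0.5]
width: 87.8
grasp_force: 0.0
```

>>> step_arm(
  targets=[
    [[-0.6, -0.8, 0, 0, 0, -1, 1], [-0.6, -0.8, 0, 0, 0, -1, 1], [0, 0, 0, 0, 0, -1, 1], [0, 0, 0, 0, 0, 0, 1], [0, 0, 0, 0, 0, 0, 1]],
  ],
)

```text
t: 25.6
ee_pos: [441.0, -42.9, 381.7]
orientation: [0.446, 3.109, 0.0]
ft_force: [-0.5, -0.9, 0.4]
width: 87.6
grasp_force: 0.0
```

```bash
cat >> h.py <<'E'
def fit2(t,s,g1,g2):
    "jointly fit two touching pastries"
    V=[]
    for d in(t,s):
        m=orange(d);k=np.zeros(m.shape,bool)
        us=np.array([w2p(d,(*g[:2],25)) for g in(g1,g2)]);lo=(us.min(0)-28).astype(int);hi=(us.max(0)+28).astype(int)
        k[lo[1]:hi[1],lo[0]:hi[0]]=1;m=m&k
        V.append((d,cv2.resize(m[lo[1]:hi[1],lo[0]:hi[0]].astype(np.float32),None,fx=S,fy=S),lo))
    def cost(p):
        return sum(np.abs(np.maximum(sil(d,boxpts(*p[:3],110,52,0,45),o,c.shape),sil(d,boxpts(*p[3:],110,52,0,45),o,c.shape))-c).sum()/c.sum() for d,c,o in V)
    x0=np.array([*g1,*g2]);X=np.vstack([x0,x0+np.diag([12,12,.15,12,12,.15])])
    r=minimize(cost,x0,method="Nelder-Mead",options=dict(initial_simplex=X,maxiter=600,xatol=.1,fatol=1e-5))
    return r.x,r.fun
E
python3 - <<'E'
from h import *
t,s=snap("top","pics/top5.png"),snap("scene","pics/scene5.png")
r,f=fit2(t,s,(589,-373,-.24),(480,-325,-.29));print(r.round(3),f)
for d,n in((t,"top5"),(s,"scene5")):
    im=cv2.cvtColor(np.asarray(d["pixels"]),cv2.COLOR_RGB2BGR);k=5
    u=w2p(d,(535,-350,25)).astype(int)-np.array([45,45]);c=cv2.resize(im[u[1]:u[1]+90,u[0]:u[0]+90],(400,400),interpolation=3)
    for p in(r[:3],r[3:]):
        q=np.array([w2p(d,b) for b in boxpts(*p,110,52,45,45)])[[0,2,6,4]];cv2.polylines(c,[((q-u+.5)*400/90).astype(np.int32)],True,(255,255,0),1)
    cv2.imwrite(f"pics/f_{n}.png",c)
cv2.imwrite("pics/f5.png",np.hstack([cv2.imread("pics/f_top5.png"),cv2.imread("pics/f_scene5.png")]))
plan(*r[3:5],150,r[5]);plan(*r[:2],150,r[2])
E
```

```text
[ 5.88731e+02 -3.72822e+02 -2.41000e-01  4.78892e+02 -3.25718e+02
 -2.95000e-01] 0.2003106974295822
t 25.70 grasp [441.1 -42.8 218.4] tilt [ 0. -0. -1.] yaw 73.7 units [ 0.756 -5.659 -1.367] turn -0.145 w 87.8 q [-0.12  0.19  2.04 -0.    0.92 -1.41]
t 25.70 grasp [441.1 -42.8 218.4] tilt [ 0. -0. -1.] yaw 73.7 units [ 2.953 -6.601 -1.367] turn 0.628 w 87.8 q [-0.12  0.19  2.04 -0.    0.92 -1.41]
```

View pics/f5.png

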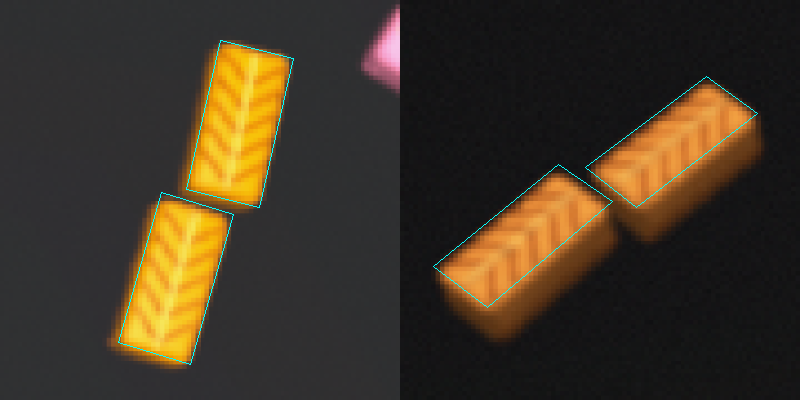

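View pics/scene5.png

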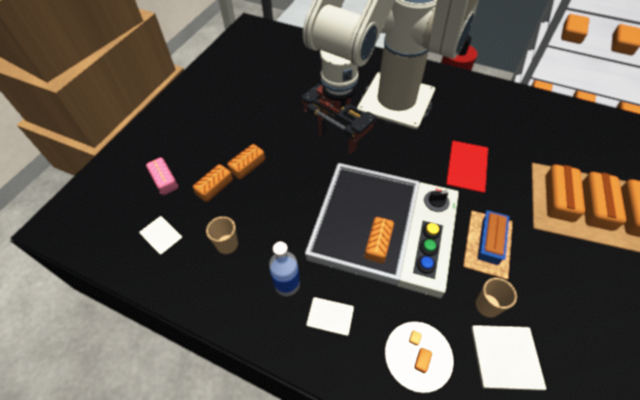

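The pastry lies on the plate at (380,238) and the tin is on the mat. The two fitted outlines match the remaining pair. Next is the nearer one.

>>> step_arm(
  targets=[
    [[0.09, -0.7, 0, 0, 0, -0.15, 1], [0.09, -0.7, 0, 0, 0, 0, 1], [0.09, -0.7, 0, 0, 0, 0, 1], [0.09, -0.7, 0, 0, 0, 0, 1], [0.1, -0.7, 0, 0, 0, 0, 1]],
  ],
)

```text
t: 26.32
ee_pos: [464.2, -219.0, 381.0]
orientation: [-0.463, -3.107, -0.0]
ft_force: [0.6, 0.1, 0.4]
width: 88.1
grasp_force: 0.0
```

>>> step_arm(
  targets=[
    [[0.1, -0.7, -0.3, 0, 0, 0, 1], [0.1, -0.7, -0.3, 0, 0, 0, 1], [0.1, -0.76, -0.3, 0, 0, 0, 1], [0, 0, -0.5, 0, 0, 0, 1], [0, 0, 0, 0, 0, 0, 1]],
  ],
)

```text
t: 26.95
ee_pos: [478.4, -325.7, 309.2]
orientation: [-0.464, -3.103, -0.003]
ft_force: [-0.2, -0.1, 0.1]
width: 87.9
grasp_force: 0.0
```

```bash
python3 - <<'E'
from h import *
plan(479.5,-325.5,26,-.295)
s=snap("scene");b=near(blobs(orange(s),100),w2p(s,(535,-350,25)));print(b[1:])
E
```

```text
t 26.95 grasp [ 477.8 -325.3  146.2] tilt [-0.004  0.003 -1.   ] yaw 73.0 units [ 0.035 -0.004 -2.403] turn 0.027 w 87.9 q [-0.62  0.48  1.8   0.    0.87 -1.89]
(array([228.1240458, 171.6278626]), np.int32(1572))
```

>>> step_arm(
  targets=[
    [[0, 0, -0.6, 0, 0, 0, 1], [0, 0, -0.6, 0, 0, 0, 1], [0, 0, -0.6, 0, 0, 0, 1], [0, 0, -0.4, 0, 0, 0, 1], [0, 0, -0.18, 0, 0, 0, 1]],
  ],
)

```text
t: 27.62
ee_pos: [479.0, -325.9, 191.8]
orientation: [-0.464, -3.107, -0.0]
ft_force: [0.3, 0.1, -0.3]
width: 87.8
grasp_force: 0.0
```

>>> step_arm(
  targets=[
    [[0, 0, 0, 0, 0, 0, 0.5], [0, 0, 0, 0, 0, 0, 0], [0, 0, 0, 0, 0, 0, 0], [0, 0, 0, 0, 0, 0, 0], [0, 0, 0, 0, 0, 0, 0]],
  ],
)

```text
t: 28.25
ee_pos: [478.9, -326.3, 192.7]
orientation: [0.466, 3.106, -0.001]
ft_force: [-0.6, 0.3, 3.6]
width: 51.9
grasp_force: 30.0
```

>>> step_arm(
  targets=[
    [[0, 0, 0.3, 0, 0, 0, 0], [0, 0, 0.5, 0, 0, 0, 0], [0, 0, 0.6, 0, 0, 0, 0], [0, 0, 0.6, 0, 0, 0, 0], [0, 0, 0.6, 0, 0, 0, 0]],
  ],
)

```text
t: 28.88
ee_pos: [478.4, -325.9, 323.6]
orientation: [-0.465, -3.106, -0.0]
ft_force: [0.9, 0.8, -3.7]
width: 51.8
grasp_force: 30.0
```

```bash
python3 - <<'E'
from h import *
plan(*loc(-70,20),160,A)
E
```

```text
t 28.88 grasp [ 478.3 -325.9  160.6] tilt [-0.  0. -1.] yaw 73.0 units [-0.447  8.387 -0.011] turn 6.179 w 51.8 q [-0.62  0.46  1.79 -0.    0.89 -1.89]
```

>>> step_arm(
  targets=[
    [[-0.03, 0.5, 0, 0, 0, 0.5, 0], [-0.03, 0.7, 0, 0, 0, 0.5, 0], [-0.03, 0.7, 0, 0, 0, 0.5, 0], [-0.03, 0.7, 0, 0, 0, 0.5, 0], [-0.03, 0.7, 0, 0, 0, 0.5, 0]],
  ],
)

```text
t: 29.5
ee_pos: [469.8, -158.7, 321.0]
orientation: [-0.189, -3.133, -0.002]
ft_force: [1.2, 0.7, -3.3]
width: 51.6
grasp_force: 30.0
```

>>> step_arm(
  targets=[
    [[-0.04, 0.7, 0, 0, 0, 0.5, 0], [-0.04, 0.7, 0, 0, 0, 0.5, 0], [-0.04, 0.7, 0, 0, 0, 0.5, 0], [-0.04, 0.7, 0, 0, 0, 0.5, 0], [-0.04, 0.7, 0, 0, 0, 0.5, 0]],
  ],
)

```text
t: 30.12
ee_pos: [459.4, 15.8, 321.2]
orientation: [0.085, -3.138, -0.0]
ft_force: [-0.1, 0.6, -3.0]
width: 51.6
grasp_force: 30.0
```

>>> step_arm(
  targets=[
    [[-0.05, 0.7, 0, 0, 0, 0.5, 0], [-0.05, 0.6, 0, 0, 0, 0.5, 0], [0, 0.25, -0.2, 0, 0, 0.2, 0], [0, 0, -0.5, 0, 0, 0, 0], [0, 0, -0.5, 0, 0, 0, 0]],
  ],
)

```text
t: 30.75
ee_pos: [455.2, 91.5, 260.7]
orientation: [0.214, -3.133, 0.0]
ft_force: [0.8, 0.9, -3.4]
width: 52.0
grasp_force: 30.0
```

>>> step_arm(
  targets=[
    [[0, 0, -0.2, 0, 0, 0, 0], [0, 0, 0, 0, 0, 0, 0], [0, 0, 0, 0, 0, 0, 0], [0, 0, 0, 0, 0, 0, 0], [0, 0, 0, 0, 0, 0, 0]],
  ],
)

```text
t: 31.38
ee_pos: [456.4, 91.3, 252.7]
orientation: [-0.212, 3.133, 0.0]
ft_force: [-0.6, 0.1, -3.4]
width: 51.6
grasp_force: 30.0
```

```bash
python3 - <<'E'
from h import *
plan(*loc(-70,20),69,A)
E
```

```text
t 31.38 grasp [456.6  91.3  89.7] tilt [ 0.001  0.    -1.   ] yaw 97.8 units [-0.013  0.043 -0.415] turn -0.019 w 51.6 q [ 0.17  0.45  2.07 -0.    0.62 -1.53]
```

>>> step_arm(
  targets=[
    [[0, 0, -0.2, 0, 0, 0, 0], [0, 0, -0.14, 0, 0, 0, 0], [0, 0, -0.02, 0, 0, 0, 0], [0, 0, -0.02, 0, 0, 0, 0], [0, 0, 0, 0, 0, 0, 0]],
  ],
)

```text
t: 32.0
ee_pos: [456.3, 91.3, 233.1]
orientation: [0.212, -3.134, 0.0]
ft_force: [0.2, -0.3, -2.5]
width: 52.1
grasp_force: 30.0
```

>>> step_arm(
  targets=[
    [[0, 0, -0.02, 0, 0, 0, 0], [0, 0, -0.02, 0, 0, 0, 0], [0, 0, 0, 0, 0, 0, 0], [0, 0, 0, 0, 0, 0, 0], [0, 0, 0, 0, 0, 0, 0]],
  ],
)

```text
t: 32.62
ee_pos: [456.3, 91.4, 232.7]
orientation: [-0.213, 3.134, 0.0]
ft_force: [-4.9, -2.3, 19.2]
width: 51.9
grasp_force: 30.0
```

Contact. Release and go to the last pastry at about (589,−373).

>>> step_arm(
  targets=[
    [[0, 0, 0, 0, 0, 0, 0.8], [0, 0, 0, 0, 0, 0, 0.8], [0, 0, 0, 0, 0, 0, 0.8], [0, 0, 0.3, 0, 0, 0, 0.8], [0, 0, 0.7, 0, 0, 0, 0.8]],
  ],
)

```text
t: 33.25
ee_pos: [455.8, 91.2, 281.3]
orientation: [0.212, -3.131, 0.001]
ft_force: [0.1, 0.1, 0.2]
width: 70.1
grasp_force: 0.0
```

>>> step_arm(
  targets=[
    [[0, 0, 1, 0, 0, 0, 1], [0, 0, 0.6, 0, 0, -0.4, 1], [0.2, -0.7, 0, 0, 0, -1, 1], [0.2, -0.7, 0, 0, 0, -1, 1], [0.2, -0.7, 0, 0, 0, -1, 1]],
  ],
)

```text
t: 33.88
ee_pos: [486.3, -14.6, 362.4]
orientation: [0.163, 3.136, 0.0]
ft_force: [-0.3, -0.0, -0.8]
width: 87.9
grasp_force: 0.0
```

>>> step_arm(
  targets=[
    [[0.2, -0.7, 0, 0, 0, -1, 1], [0.2, -0.7, 0, 0, 0, -1, 1], [0.2, -0.7, 0, 0, 0, 0, 1], [0.2, -0.7, 0, 0, 0, 0, 1], [0.2, -0.7, 0, 0, 0, 0, 1]],
  ],
)

```text
t: 34.5
ee_pos: [536.3, -189.8, 362.2]
orientation: [0.379, 3.118, -0.0]
ft_force: [-0.2, 0.1, 0.3]
width: 88.0
grasp_force: 0.0
```

```bash
python3 - <<'E'
from h import *
t,s=snap("top","pics/top6.png"),snap("scene","pics/scene6.png")
r=pastry(t,s,589,-373,-.24);print(r);r=r[0][0]
plan(*r[:2],140,r[2])
E
```

```text
((array([ 5.90141035e+02, -3.73321716e+02, -2.43710562e-01]), np.float64(0.22110532161264188)), np.int32(674), np.int32(830))
t 34.60 grasp [ 537.2 -191.5  199.2] tilt [ 0.002 -0.001 -1.   ] yaw 76.0 units [ 1.058 -3.636 -1.185] turn 0.007 w 88.0 q [-0.36  0.4   1.79 -0.    0.96 -1.69]
```

>>> step_arm(
  targets=[
    [[0.2, -0.7, 0, 0, 0, 0, 1], [0.2, -0.7, 0, 0, 0, 0, 1], [0.22, -0.74, 0, 0, 0, 0, 1], [0.22, -0.74, -0.3, 0, 0, 0, 1], [0.22, -0.74, -0.3, 0, 0, 0, 1]],
  ],
)

```text
t: 35.22
ee_pos: [589.5, -369.8, 331.8]
orientation: [0.378, 3.118, 0.0]
ft_force: [-0.4, 0.0, -0.4]
width: 87.9
grasp_force: 0.0
```

>>> step_arm(
  targets=[
    [[0, 0, -0.4, 0, 0, 0, 1], [0, 0, -0.2, 0, 0, 0, 1], [0, 0, 0, 0, 0, 0, 1], [0, 0, 0, 0, 0, 0, 1], [0, 0, 0, 0, 0, 0, 1]],
  ],
)

```text
t: 35.85
ee_pos: [589.5, -369.3, 302.2]
orientation: [0.378, 3.118, -0.001]
ft_force: [0.7, 0.8, 0.3]
width: 87.9
grasp_force: 0.0
```

```bash
python3 - <<'E'
from h import *
plan(590,-373,26,-.242)
E
```

```text
t 35.85 grasp [ 589.7 -369.5  139.2] tilt [ 0.001 -0.001 -1.   ] yaw 76.2 units [ 0.006 -0.071 -2.264] turn -0.013 w 87.9 q [-0.58  0.64  1.52  0.    0.98 -1.91]
```

>>> step_arm(
  targets=[
    [[0, -0.07, -0.6, 0, 0, 0, 1], [0, 0, -0.6, 0, 0, 0, 1], [0, 0, -0.5, 0, 0, 0, 1], [0, 0, -0.4, 0, 0, 0, 1], [0, 0, -0.16, 0, 0, 0, 1]],
  ],
)

```text
t: 36.48
ee_pos: [589.1, -373.0, 187.2]
orientation: [-0.378, -3.118, -0.001]
ft_force: [0.4, 0.4, 0.2]
width: 87.8
grasp_force: 0.0
```

>>> step_arm(
  targets=[
    [[0, 0, 0, 0, 0, 0, 0.5], [0, 0, 0, 0, 0, 0, 0], [0, 0, 0, 0, 0, 0, 0], [0, 0, 0, 0, 0, 0, 0], [0, 0, 0, 0, 0, 0, 0]],
  ],
)

```text
t: 37.1
ee_pos: [589.4, -373.3, 188.8]
orientation: [0.378, 3.118, -0.001]
ft_force: [-0.3, 0.6, 3.9]
width: 51.9
grasp_force: 30.0
```

>>> step_arm(
  targets=[
    [[0, 0, 0.3, 0, 0, 0, 0], [0, 0, 0.5, 0, 0, 0, 0], [0, 0, 0.6, 0, 0, 0, 0], [0, 0, 0.6, 0, 0, 0, 0], [0, 0, 0.6, 0, 0, 0, 0]],
  ],
)

```text
t: 37.72
ee_pos: [589.2, -373.1, 321.0]
orientation: [0.378, 3.117, -0.001]
ft_force: [0.1, 0.4, -2.9]
width: 51.6
grasp_force: 30.0
```

```bash
python3 - <<'E'
from h import *
t,s=snap("top","pics/top7.png"),snap("scene","pics/scene7.png")
for l in((70,50),(-70,20)):
    g=loc(*l);p=pastry(t,s,*g,A,40);r=p[0][0];print(p,"local",RW.T@(r[:2]-C))
plan(*loc(70,-55),160,A)
E
```

```text
((array([5.88522752e+02, 1.42316407e+02, 1.28940907e-01]), np.float64(0.2508221117706097)), np.int32(621), np.int32(939)) local [67.90482416 50.69886059]
((array([4.55215598e+02, 9.20348665e+01, 1.32088055e-01]), np.float64(0.28410278555087454)), np.int32(624), np.int32(756)) local [-70.92486851  18.67782098]
t 37.83 grasp [ 591.5 -374.6  160.8] tilt [ 0.007 -0.005 -1.   ] yaw 76.2 units [ 0.265  8.25  -0.015] turn 5.38 w 52.0 q [-0.58  0.62  1.51 -0.    1.01 -1.91]
```

>>> step_arm(
  targets=[
    [[0.02, 0.5, 0, 0, 0, 0.5, 0], [0.02, 0.7, 0, 0, 0, 0.5, 0], [0.02, 0.7, 0, 0, 0, 0.5, 0], [0.02, 0.7, 0, 0, 0, 0.5, 0], [0.02, 0.7, 0, 0, 0, 0.5, 0]],
  ],
)

```text
t: 38.45
ee_pos: [593.4, -205.7, 316.8]
orientation: [-0.101, -3.137, -0.002]
ft_force: [0.0, 0.1, -2.2]
width: 51.9
grasp_force: 30.0
```

>>> step_arm(
  targets=[
    [[0.02, 0.7, 0, 0, 0, 0.5, 0], [0.02, 0.7, 0, 0, 0, 0.5, 0], [0.02, 0.7, 0, 0, 0, 0.5, 0], [0.02, 0.7, 0, 0, 0, 0.5, 0], [0.02, 0.7, 0, 0, 0, 0.5, 0]],
  ],
)

```text
t: 39.08
ee_pos: [598.0, -30.9, 316.8]
orientation: [0.173, -3.134, -0.001]
ft_force: [0.2, -0.3, -1.6]
width: 52.0
grasp_force: 30.0
```

>>> step_arm(
  targets=[
    [[0.05, 0.7, 0, 0, 0, 0.3, 0], [0.05, 0.6, 0, 0, 0, 0, 0], [0, 0.1, -0.2, 0, 0, 0, 0], [0, 0, -0.5, 0, 0, 0, 0], [0, 0, -0.5, 0, 0, 0, 0]],
  ],
)

```text
t: 39.7
ee_pos: [603.2, 36.9, 256.4]
orientation: [0.203, -3.133, 0.0]
ft_force: [-0.3, 0.1, -2.8]
width: 52.1
grasp_force: 30.0
```

>>> step_arm(
  targets=[
    [[0, 0, -0.1, 0, 0, 0, 0], [0, 0, 0, 0, 0, 0, 0], [0, 0, 0, 0, 0, 0, 0], [0, 0, 0, 0, 0, 0, 0], [0, 0, 0, 0, 0, 0, 0]],
  ],
)

```text
t: 40.33
ee_pos: [604.4, 36.8, 253.8]
orientation: [-0.202, 3.134, -0.0]
ft_force: [0.5, 0.5, -2.2]
width: 52.1
grasp_force: 30.0
```

```bash
python3 - <<'E'
from h import *
plan(*loc(70,-55),66,A)
E
```

```text
t 40.33 grasp [604.5  36.8  90.8] tilt [ 0.001  0.    -1.   ] yaw 97.4 units [ 0.004  0.021 -0.496] turn 0.079 w 52.1 q [ 0.04  0.6   1.76 -0.    0.79 -1.66]
```

>>> step_arm(
  targets=[
    [[0, 0, -0.25, 0, 0, 0, 0], [0, 0, -0.18, 0, 0, 0, 0], [0, 0, -0.04, 0, 0, 0, 0], [0, 0, -0.02, 0, 0, 0, 0], [0, 0, 0, 0, 0, 0, 0]],
  ],
)

```text
t: 40.95
ee_pos: [604.0, 36.8, 228.8]
orientation: [0.202, -3.134, 0.0]
ft_force: [-3.0, 0.2, 2.7]
width: 51.8
grasp_force: 30.0
```

>>> step_arm(
  targets=[
    [[0, 0, -0.02, 0, 0, 0, 0], [0, 0, -0.02, 0, 0, 0, 0], [0, 0, 0, 0, 0, 0, 0], [0, 0, 0, 0, 0, 0, 0], [0, 0, 0, 0, 0, 0, 0]],
  ],
)

```text
t: 41.58
ee_pos: [604.1, 36.8, 228.8]
orientation: [0.202, -3.135, 0.0]
ft_force: [-10.5, -0.8, 23.0]
width: 51.6
grasp_force: 30.0
```

>>> step_arm(
  targets=[
    [[0, 0, 0, 0, 0, 0, 0.8], [0, 0, 0, 0, 0, 0, 0.8], [0, 0, 0, 0, 0, 0, 0.8], [0, 0, 0.3, 0, 0, 0, 0.8], [0, 0, 0.7, 0, 0, 0, 0.8]],
  ],
)

```text
t: 42.2
ee_pos: [603.7, 36.8, 276.4]
orientation: [0.201, -3.132, -0.0]
ft_force: [0.1, 0.6, -0.2]
width: 70.2
grasp_force: 0.0
```

>>> step_arm(
  targets=[
    [[0, 0, 0.7, 0, 0, 0, 0.5], [0, 0.3, 0, 0, 0, 0, 0], [0, 0.7, 0, 0, 0, 0, 0], [0, 0.7, 0, 0, 0, 0, 0], [0, 0.7, 0, 0, 0, 0, 0]],
  ],
)

```text
t: 42.82
ee_pos: [603.7, 158.4, 311.0]
orientation: [0.202, -3.134, 0.0]
ft_force: [-0.4, -0.2, -0.0]
width: 23.9
grasp_force: 0.0
```

>>> step_arm(
  targets=[
    [[0, 0.7, 0, 0, 0, 0, 0], [0, 0.7, 0, 0, 0, 0, 0], [0, 0.7, 0, 0, 0, 0, 0], [0, 0, 0, 0, 0, 0, 0], [0, 0, 0, 0, 0, 0, 0]],
  ],
)

```text
t: 43.45
ee_pos: [603.7, 261.7, 311.0]
orientation: [0.203, -3.134, 0.001]
ft_force: [-0.4, -0.6, -0.6]
width: 0.4
grasp_force: 0.0
```

```bash
python3 - <<'E'
from h import *
t,s=snap("top","pics/top8.png"),snap("scene","pics/scene8.png")
for l in(0,50,100):print(loc(l,175))
plan(603.3,270,87+8,A)
c=cv2.resize(cv2.imread("pics/scene8.png")[150:300,140:520],(790,312),interpolation=3);cv2.imwrite("pics/c8.png",c)
E
```

```text
[504.62011505 256.43119956]
[554.17188636 263.11116668]
[603.72365766 269.79113381]
t 43.55 grasp [603.9 260.9 148.3] tilt [-0.001 -0.001 -1.   ] yaw 97.3 units [-0.013  0.182 -1.066] turn 0.091 w 0.5 q [ 0.39  0.58  1.61 -0.    0.95 -1.31]
```

View pics/c8.png

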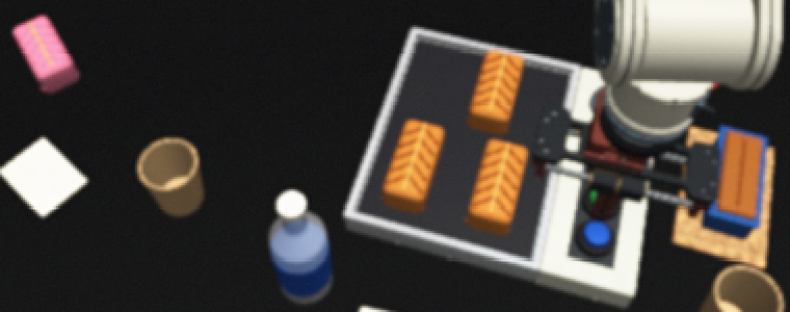

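The three pastries lie flat, braid up, inside the rim. Bottle, cups and tin are in order. Now the blue key.

>>> step_arm(
  targets=[
    [[0, 0.17, -0.5, 0, 0, 0, 0], [0, 0, -0.4, 0, 0, 0, 0], [0, 0, -0.26, 0, 0, 0, 0], [0, 0, 0, 0, 0, 0, 0], [0, 0, 0, 0, 0, 0, 0]],
  ],
)

```text
t: 44.18
ee_pos: [604.4, 270.1, 254.1]
orientation: [-0.201, 3.135, 0.0]
ft_force: [-0.9, 0.2, 2.4]
width: 0.5
grasp_force: 0.7
```

>>> step_arm(
  targets=[
    [[0, 0, -0.04, 0, 0, 0, 0], [0, 0, -0.04, 0, 0, 0, 0], [0, 0, -0.04, 0, 0, 0, 0], [0, 0, 0, 0, 0, 0, 0], [0, 0, 0, 0, 0, 0, 0]],
  ],
)

```text
t: 44.8
ee_pos: [604.6, 270.4, 248.4]
orientation: [-0.202, 3.134, 0.0]
ft_force: [-0.8, -1.9, 6.4]
width: 0.2
grasp_force: 3.3
```

>>> step_arm(
  targets=[
    [[0, 0, -0.02, 0, 0, 0, 0], [0, 0, -0.02, 0, 0, 0, 0], [0, 0, 0, 0, 0, 0, 0], [0, 0, 0, 0, 0, 0, 0], [0, 0, 0, 0, 0, 0, 0]],
  ],
)

```text
t: 45.42
ee_pos: [604.6, 270.4, 248.1]
orientation: [-0.202, 3.134, 0.0]
ft_force: [-4.9, -4.0, 19.1]
width: 0.9
grasp_force: 9.7
```

```bash
python3 -c "
from h import *
o=readout.get_obs();print(o['ft_force'],o['ee_pos'])"
```

```text
[-4.93517506 -4.04802254 19.07232844] [604.64940141 270.38377959 248.08734702]
```

>>> step_arm(
  targets=[
    [[0, 0, 0.2, 0, 0, 0, 0], [0, 0, 0.3, 0, 0, 0, 0], [0, 0, 0.3, 0, 0, 0, 0], [0, 0, 0, 0, 0, 0, 0], [0, 0, 0, 0, 0, 0, 0]],
  ],
)

```text
t: 46.05
ee_pos: [604.1, 270.3, 285.5]
orientation: [0.202, -3.135, 0.0]
ft_force: [-0.9, 0.3, -0.1]
width: 0.3
grasp_force: 0.0
```

>>> step_arm(
  targets=[
    [[-0.5, -0.07, 0, 0, 0, 0, 0], [-0.5, -0.07, 0, 0, 0, 0, 0], [-0.5, -0.06, 0, 0, 0, 0, 0], [-0.5, -0.06, 0, 0, 0, 0, 0], [0, 0, 0, 0, 0, 0, 0]],
  ],
)

```text
t: 46.68
ee_pos: [502.8, 257.1, 285.0]
orientation: [0.203, -3.133, 0.002]
ft_force: [0.9, -0.3, 0.1]
width: 0.8
grasp_force: 0.0
```

```bash
python3 - <<'E'
from h import *
o=readout.get_obs();plan(504.8,256.7,258-163,A)
s=snap("scene","pics/scene9.png");cv2.imwrite("pics/c9.png",cv2.resize(cv2.imread("pics/scene9.png")[170:300,380:500],(480,520),interpolation=3))
E
```

```text
t 46.67 grasp [502.4 256.9 122. ] tilt [-0.002 -0.001 -1.   ] yaw 97.4 units [ 0.048 -0.003 -0.54 ] turn 0.07 w 0.8 q [ 0.45  0.5   1.84  0.    0.8  -1.25]
```

View pics/c9.png

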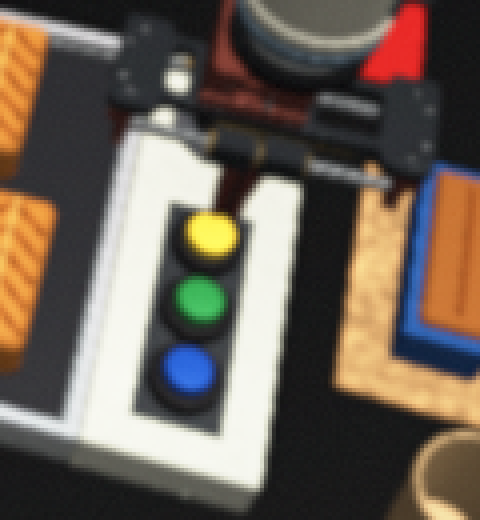

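Blue is back up and the closed fingertip is above yellow. Pressing yellow.

>>> step_arm(
  targets=[
    [[0.04, 0, -0.3, 0, 0, 0, 0], [0, 0, -0.24, 0, 0, 0, 0], [0, 0, 0, 0, 0, 0, 0], [0, 0, 0, 0, 0, 0, 0], [0, 0, 0, 0, 0, 0, 0]],
  ],
)

```text
t: 47.35
ee_pos: [506.5, 257.4, 258.9]
orientation: [-0.201, 3.135, 0.0]
ft_force: [-0.2, -0.9, 0.2]
width: 0.8
grasp_force: 0.0
```

>>> step_arm(
  targets=[
    [[0, 0, -0.06, 0, 0, 0, 0], [0, 0, -0.06, 0, 0, 0, 0], [0, 0, -0.06, 0, 0, 0, 0], [0, 0, 0, 0, 0, 0, 0], [0, 0, 0, 0, 0, 0, 0]],
  ],
)

```text
t: 47.98
ee_pos: [506.4, 257.4, 249.9]
orientation: [-0.201, 3.135, 0.0]
ft_force: [-0.6, 0.1, 4.9]
width: 0.8
grasp_force: 2.0
```

>>> step_arm(
  targets=[
    [[0, 0, -0.02, 0, 0, 0, 0], [0, 0, -0.02, 0, 0, 0, 0], [0, 0, 0, 0, 0, 0, 0], [0, 0, 0, 0, 0, 0, 0], [0, 0, 0, 0, 0, 0, 0]],
  ],
)

```text
t: 48.6
ee_pos: [506.4, 257.4, 248.3]
orientation: [-0.202, 3.134, 0.0]
ft_force: [-1.0, 0.3, 8.5]
width: 0.5
grasp_force: 4.7
```

>>> step_arm(
  targets=[
    [[0, 0, -0.02, 0, 0, 0, 0], [0, 0, -0.01, 0, 0, 0, 0], [0, 0, 0, 0, 0, 0, 0], [0, 0, 0, 0, 0, 0, 0], [0, 0, 0, 0, 0, 0, 0]],
  ],
)

```text
t: 49.22
ee_pos: [506.4, 257.4, 248.0]
orientation: [-0.202, 3.134, 0.001]
ft_force: [-4.6, -2.0, 21.7]
width: 0.3
grasp_force: 11.0
```

>>> step_arm(
  targets=[
    [[0, 0, 0.2, 0, 0, 0, 0], [0, 0, 0.3, 0, 0, 0, 0], [0, 0, 0.3, 0, 0, 0, 0], [0, 0, 0, 0, 0, 0, 0], [0, 0, 0, 0, 0, 0, 0]],
  ],
)

```text
t: 49.85
ee_pos: [506.1, 257.2, 286.0]
orientation: [0.201, -3.135, 0.0]
ft_force: [-0.2, 0.2, 0.2]
width: 0.6
grasp_force: 0.0
```

>>> step_arm(
  targets=[
    [[0.5, 0.07, 0, 0, 0, 0, 0], [0.46, 0.06, 0, 0, 0, 0, 0], [0, 0, -0.3, 0, 0, 0, 0], [0, 0, -0.24, 0, 0, 0, 0], [0, 0, 0, 0, 0, 0, 0]],
  ],
)

```text
t: 50.48
ee_pos: [552.7, 263.4, 257.1]
orientation: [0.202, -3.131, 0.002]
ft_force: [0.1, -0.4, -0.4]
width: 0.3
grasp_force: 0.0
```

```bash
python3 - <<'E'
from h import *
plan(554,263.3,250-163,A)
E
```

```text
t 50.48 grasp [552.  263.1  94.1] tilt [-0.004 -0.002 -1.   ] yaw 97.4 units [ 0.04   0.004 -0.141] turn 0.077 w 0.3 q [ 0.43  0.6   1.74  0.    0.81 -1.27]
```

Yellow reached its stop at 21.7 N. Now green.

>>> step_arm(
  targets=[
    [[0, 0, -0.06, 0, 0, 0, 0], [0, 0, -0.06, 0, 0, 0, 0], [0, 0, -0.06, 0, 0, 0, 0], [0, 0, -0.02, 0, 0, 0, 0], [0, 0, 0, 0, 0, 0, 0]],
  ],
)

```text
t: 51.1
ee_pos: [554.2, 263.9, 249.4]
orientation: [0.201, -3.135, -0.0]
ft_force: [-2.0, 0.1, 4.7]
width: 0.6
grasp_force: 2.1
```

>>> step_arm(
  targets=[
    [[0, 0, -0.02, 0, 0, 0, 0], [0, 0, 0, 0, 0, 0, 0], [0, 0, 0, 0, 0, 0, 0], [0, 0, 0, 0, 0, 0, 0], [0, 0, 0, 0, 0, 0, 0]],
  ],
)

```text
t: 51.72
ee_pos: [554.2, 263.9, 248.4]
orientation: [-0.202, 3.135, 0.0]
ft_force: [-2.6, 0.4, 5.3]
width: 0.4
grasp_force: 2.8
```

>>> step_arm(
  targets=[
    [[0, 0, -0.02, 0, 0, 0, 0], [0, 0, -0.02, 0, 0, 0, 0], [0, 0, 0, 0, 0, 0, 0], [0, 0, 0, 0, 0, 0, 0], [0, 0, 0, 0, 0, 0, 0]],
  ],
)

```text
t: 52.35
ee_pos: [554.2, 263.9, 248.1]
orientation: [-0.202, 3.135, 0.0]
ft_force: [-6.9, -2.0, 19.6]
width: 0.6
grasp_force: 10.1
```

>>> step_arm(
  targets=[
    [[0, 0, 0.2, 0, 0, 0, 0], [0, 0, 0.5, 0, 0, 0, 0], [0, 0, 1, 0, 0, 0, 0], [0, 0, 1, 0, 0, 0, 0], [0, 0, 0.5, 0, 0, 0, 0]],
  ],
)

```text
t: 52.98
ee_pos: [554.9, 263.9, 409.1]
orientation: [-0.201, 3.131, 0.002]
ft_force: [0.8, 0.9, 0.2]
width: 0.6
grasp_force: 0.0
```

>>> step_arm(
  targets=[
    [[-0.4, -0.8, 0, 0, 0, 0, 0], [-0.4, -1, 0, 0, 0, 0, 0], [-0.4, -1, 0, 0, 0, 0, 0], [-0.4, -1, 0, 0, 0, 0, 0], [-0.4, -1, 0, 0, 0, 0, 0]],
  ],
)

```text
t: 53.6
ee_pos: [453.5, 22.3, 406.2]
orientation: [-0.202, 3.134, -0.001]
ft_force: [0.7, -0.8, 0.4]
width: 0.4
grasp_force: 0.0
```

>>> step_arm(
  targets=[
    [[-0.1, -1, 0, 0, 0, 0, 0], [0, -1, 0, 0, 0, 0, 0], [0, -1, 0, 0, 0, 0, 0], [0, -0.5, 0, 0, 0, 0, 0], [0, 0, 0, 0, 0, 0, 0]],
  ],
)

```text
t: 54.22
ee_pos: [449.2, -152.7, 406.0]
orientation: [-0.197, 3.135, -0.001]
ft_force: [-0.9, 0.6, 0.7]
width: 0.4
grasp_force: 0.0
```

```bash
python3 - <<'E'
from h import *
t,s=snap("top","pics/top9.png"),snap("scene","pics/scene10.png")
a=cv2.imread("pics/top9.png")[90:270,130:400];b=cv2.imread("pics/scene10.png")[150:300,200:520]
cv2.imwrite("pics/fin.png",np.vstack([cv2.resize(a,(450,300),interpolation=3),cv2.resize(b,(450,210),interpolation=3)]) if 0 else np.hstack([cv2.resize(a,(400,267),interpolation=3),cv2.resize(b,(400,267))]))
cv2.imwrite("pics/fin.png",np.vstack([cv2.imread("pics/fin.png"),cv2.resize(np.hstack([cv2.imread("pics/top9.png")[220:260,205:255],cv2.imread("pics/scene10.png")[178:218,412:462]]),(800,320),interpolation=3)]))
E
```

```text
(no output)
```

View pics/fin.png

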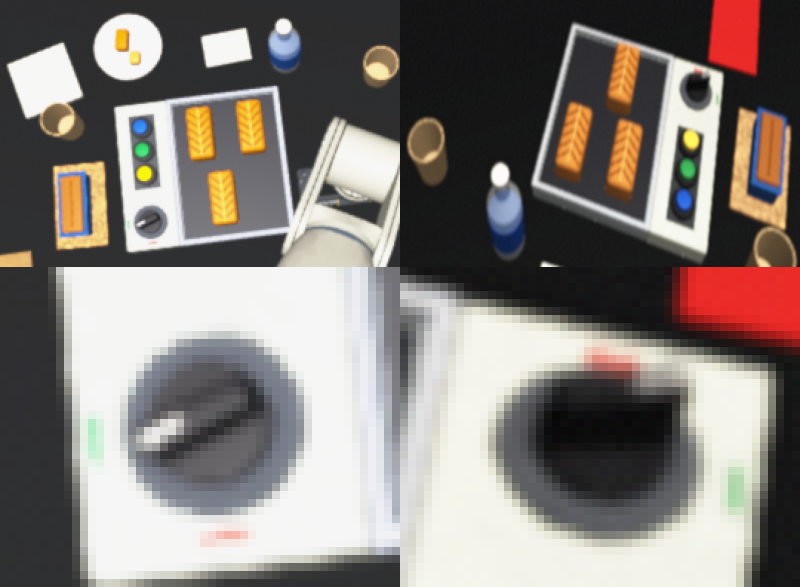

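All in place: the dial's white mark points to the green "on" tick, the three pastries are braid up inside the rim, the tin is on the cork mat, the keys are up, and the arm is clear. Handing in.

```bash
python3 -c "
from h import *
print(ctrl.close_job())"
```

```text
the job is handed in; nothing more can be done
None
```

I handed the job in at about 54 s of the 192 s limit: the dial is on, the blue tin stands on the cork mat, and all three pastries present lie braid up on the plate. The keys were pressed to their stops in the order blue, yellow, green, and the bottle and cups were not touched; the judge's verdict was not returned.

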